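# Load the open-top parts dryer

### The job

Get the bench parts dryer running with its lid off: raise the lid upright on its lift-off hinges, lift it straight up off the hinge pins and lay it flat on the free table beside the dryer. Then lay every yellow printed bracket from the table flat in the dryer, one to a compartment, and last of all turn the selector to the mark with two dots. Leave the roll of tape and the cassette where they are.

Things in the scene. Friction and masses are not known exactly. Their poses are not given: they have to be found in the camera images.
- dryer: low grey box fixed to the table; origin on the table under the chamber's centre, x from its front to its hinges, y to its left. Chamber 136 (x) x 212 (y) outside, walls 6 thick, floor 20 and rim 65 above the table. Ribs 10 high, 4 thick along x = 0 and y = 0 make four compartments. To its right a control deck (y -106 to -214, top 42 above the table) carries the selector at x 0, y -160
- compartment_0 (a point): centre of the floor of the front left compartment (60 x 98), 20 above the table
- compartment_1 (a point): the same, front right
- compartment_2 (a point): the same, back left
- compartment_3 (a point): the same, back right
- hinge_pins (a point): on the hinge axis midway between the two steel pins: x 86, y 0, z 65 in the dryer's frame. The pins, 8 thick, lie along y at y = -70 and 70. Stop posts behind them reach 97 above the table: the lid turns freely and unheld falls shut, but past upright it leans on them about 0.1 rad beyond vertical and stays
- lid: loose grey lid, 0.3 kg; origin on its hinge axis, z out of its top face. Panel x -156 to -18, y -106 to 106, z 0 to 8; pad 7 thick under it sits inside the rim with 4 play. Closed, its frame is parallel to the dryer's. Two forks (z -10 to 10; slots 11 wide, open to its +x) straddle the pins: shut they hold it, upright (panel up, turned about +1.57 about y) it lifts straight off in 20 mm
- lid_tab (a point): grip point on the black pull tab that sticks out in front of the lid: x -186, y 0, z 6 in the lid's frame. The tab is 24 wide (y), 12 thick (z), from x -156 to -202. Pinched across its width, lightly (20 N), the lid can swivel between the fingers. The forks at the lid's other end reach 8 past the hinge axis
- free_table (a point): middle of a free stretch of table to the right of the dryer, on the table top: 200 (world x) x 220 (y) clear, room enough for the lid with its tab towards the robot; behind it stands a boombox, to its right lie the brackets, and beyond them a 3D printer 220 tall (x from 0.57, y below -0.42 in the world). Any other free spot will do as well
- selector (a joint): angle of the selector, a black bar knob, rad, growing clockwise from above. Detents at 0 (white ring), 0.7 (one dot), 1.4 (two dots), 2.1 (three dots); it snaps into the nearest one, needs up to about 0.08 N m and has stops at 0 and 2.2
- selector_grip (a point): on the selector's axis, 79 above the table. The bar is 42 long, 14 wide, from 54 to 86 above the table; a white line marks its pointer end. This frame turns with the knob: pointer along its -x, the 14 mm width along its y. At 1.4 the pointer is 0.35 rad clockwise from the dryer's +x
- bracket_0: yellow printed L-shaped bracket, 14 tall; origin under the middle of its 28 x 40 outline, z up. Long leg: 8 thick, x -14 to -6, y -20 to 20. Short leg: 10 thick, x -6 to 14, y 10 to 20. 12 g; may be absent
- bracket_1: bracket like bracket_0; may be absent
- bracket_2: bracket like bracket_0; may be absent
- bracket_3: bracket like bracket_0; may be absent
- tape: roll of black tape, 62 across and 19 tall, lying on the table; leave alone
- cassette: audio cassette 64 x 100 x 12 lying on the table; leave alone

How it is judged:
By the outcome, as a careful person would: the job done as asked, in the order asked, and still so for the second after the job is handed in, with the robot touching nothing.
Of bracket_0, bracket_1, bracket_2, bracket_3 only 3 to 4 are there at a start; the rules pass over those that are not, and their reading is None.
At some moment in a run one of bracket_0, bracket_1, bracket_2, bracket_3 may be knocked a few centimetres aside while the robot is not near it.
Once in a run the grip may slacken for a moment while it holds something.
It also fails if it takes over 208 s, if anything falls off the work surface, if the arm or the gripper's body presses on something with over 40 N, if the wrist force passes 120 N, or if a joint passes its speed limit or range.

### The arm

A 6-joint arm with a two-finger parallel gripper is mounted at the origin on a cart in front of the work surface, level with it; the furniture and walls round the work are solid. World frame = base frame: x ahead of the robot, y to its left, z up, the work surface at z = 0. Lengths are in m, angles in rad, forces in N, time in s.
With the tool pointing down it reaches from about 0.25 to 0.8 m from the base axis. Payload 3.9 kg.
Tool frame: the origin (TCP) lies at the very end of the fingers, on their centre line; the grasp point (between the pads) lies arm.grip_point_offset behind it (arm.grip_point_offset is the distance from the TCP to the grasp point, in m); z points along the fingers, y is the line along which they close (so a half turn about z gives the same grasp; the last joint's range is limited). The gripper opens to 85 mm and grips with 20 to 120 N. Pads are 22 mm wide; open, the fingers measure 114 mm over their backs; the gripper's body (76 mm by 85 mm) begins 54 mm behind the grasp point. The pads swing forward as they close: fully open they stand 13 mm farther back than shut.
Start: joints at [0, 0.26, -0.138, 1.173, 0, 1.571], TCP at [0.525, -0, 0.2] pointing down, gripper open.
Joint ranges: [-2.78, 2.78], [-0.83, 1.72], [-1.28, 1.37], [-1.9, 2.12], [-1.57, 1.48], [-3.14, 3.14]. Speed limits (rad/s): [2.57, 2.57, 3.14, 3.14, 3.14, 3.14].

### API

Orientations are given as a rotation vector (axis times angle).
In Python, from plant import arm gives the robot as it stands.
- The arm moves only by the tool drive_tool, never from a script. Its argument "targets" is a list of rows, each an object of numbers: "x", "y", "z": the shift along the tool's x, y, z in mm; "wx", "wy", "wz": the turn, a rotation vector about the tool's x, y, z in rad. A call has exactly 5 rows; each row shifts and turns the commanded pose from where the row before left it, along the tool's axes as they then stand; what a row does not reach is not made up. A row lasts 1/10 s, in which the tool goes at most 50 mm and 8.59 degrees, less where a joint would pass 70% of its speed; a pose out of reach is approached as far as the arm can. A call is refused whole if a number of a shift passes 50 or a number of a turn 0.15, either way. A call with a gripper value outside its range is refused whole. "gripper" is the closure, from 0 (fully open) to 1 (shut), set as the call begins (left out, the last holds). The fingers move at their own pace and stop on an object; "newtons" is the grip in N (left out, the last holds). Time passes only in rows, so rows that do not move let the fingers close, or fill a call up. It gives the time, the measured TCP pose, the force, the opening and the grip force at its end, in the units of the state.
- arm.observe(): the state, without advancing time (a new reading comes with each control period).
- arm.camera(name): name is "side" or "top"; returns (picture, depth): 420x560x3 uint8, red, green, blue; 420x560 float32, m along the optical axis (not along the pixel's ray), 0 where there is no reading.
- arm.calibration(name): a dict with "camera_matrix" (3x3 intrinsics, pixels), "rvec" (rotation vector, rad) and "tvec" (3), from world to camera coordinates, as OpenCV has them. Camera axes: x right, y down, z forward; pixel columns grow to the right and rows downward; lengths in m; the calibration is good to about 2 mm. A picture is of the moment at which its call begins. calibration takes no time and is no camera call.
- arm.close_job(): hands the job in; it is judged then, once.
The state is a dict: "clock": time; "qpos": joint angles; "qvel": joint speeds; "tau": joint torques, N m; "ee_pos": TCP position; "tool_rot": TCP orientation; "contact_force": force on the tool from outside, world axes, zero at the start; "ft_torque": the same for the moment, N m; "gripper_width": opening from 0.0 (shut) to 1.0 (fully open); "grasp_force": force on a finger pad.
Only numpy, scipy, OpenCV 4.12 (cv2) and the standard library are available. Lean on these libraries where they do the work, as an engineer would, in place of code of your own. Each camera call takes 0.05 s, during which the arm holds its last target. There are 200 camera calls.

## Working session

There is one attempt and no reset: what is moved stays moved. The work goes in short steps, Python scripts to look and compute and a tool call to move; the robot and the scene stay as the last step left them, time stands still between calls to the robot, and variables do not carry over. Pictures are saved under pics/ and viewed, at most 14 in all, crops included, and the job is handed in when it is done.

Besides the shell and the picture viewer there is one more tool, called as name([rows], argument=value, ...), one row to a line, values as JSON. drive_tool: Moves the arm, as the interface text tells. Its arguments: {"type":"object","properties":{"targets":{"type":"array","items":{"type":"object","properties":{"x":{"type":"number"},"y":{"type":"number"},"z":{"type":"number"},"wx":{"type":"number"},"wy":{"type":"number"},"wz":{"type":"number"}}}},"gripper":{"type":"number"},"newtons":{"type":"number"}},"required":["targets"]}

```bash
mkdir -p pics; ls; python3 - <<'E'
from plant import arm
import cv2,numpy as np
s=arm.observe();print({k:np.round(v,3) for k,v in s.items()},arm.grip_point_offset)
for n in("top","side"):
    p,d=arm.camera(n);cv2.imwrite(f"pics/{n}0.png",p[:,:,::-1]);np.save(f"pics/{n}0.npy",d)
    c=arm.calibration(n);R=cv2.Rodrigues(np.array(c["rvec"]))[0];print(n,np.round(c["camera_matrix"],1).tolist(),np.round(-R.T@np.array(c["tvec"]).ravel(),3),np.round(R,2).tolist())
E
```

```text
pics
{'clock': np.float64(0.0), 'qpos': array([-0.   ,  0.261, -0.139,  1.173,  0.   ,  1.571]), 'qvel': array([-0.001,  0.001,  0.002, -0.   ,  0.001,  0.   ]), 'tau': array([-0.0000e+00, -4.0568e+01,  2.5393e+01,  1.9000e-02, -0.0000e+00,
        0.0000e+00]), 'ee_pos': array([ 0.524, -0.   ,  0.199]), 'tool_rot': array([-2.22e+00, -2.22e+00,  2.00e-03]), 'contact_force': array([0.238, 0.097, 0.303]), 'ft_torque': array([ 0.028,  0.009, -0.026]), 'grasp_force': np.float64(0.0), 'gripper_width': np.float64(1.0)} 0.0187
top [[477.8, 0.0, 278.7], [0.0, 477.8, 207.7], [0.0, 0.0, 1.0]] [0.493 0.074 1.471] [[0.02, -1.0, -0.01], [-1.0, -0.02, -0.07], [0.07, 0.01, -1.0]]
side [[406.5, 0.0, 277.1], [0.0, 406.5, 209.7], [0.0, 0.0, 1.0]] [ 0.554 -0.864  0.836] [[1.0, -0.02, 0.0], [-0.01, -0.61, -0.79], [0.01, 0.79, -0.61]]
```

View pics/top0.png

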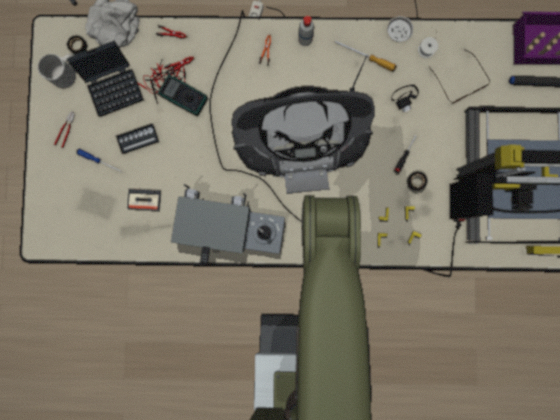

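View pics/side0.png

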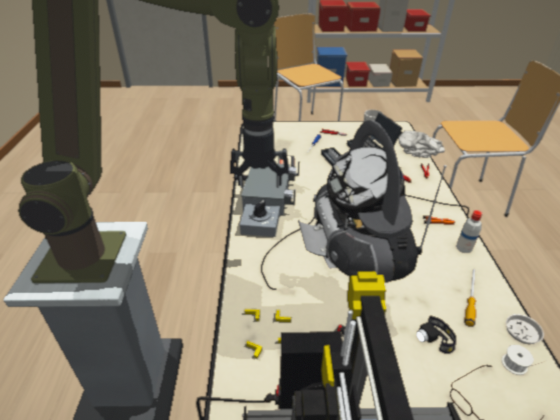

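The top view shows the dryer's lid around (212,223), with its tab at (205,255) and the knob at (265,232). Four brackets lie near (383,214), (410,213), (382,240) and (413,238). The side view shows only three of them clearly.

```bash
cat > h.py <<'E'
import cv2,numpy as np
from plant import arm
from scipy.spatial.transform import Rotation as Ro
def cal(n):
    c=arm.calibration(n);R=cv2.Rodrigues(np.array(c["rvec"]))[0];return np.array(c["camera_matrix"]),R,np.array(c["tvec"]).ravel()
def cast(n,px,z):
    K,R,t=cal(n);px=np.atleast_2d(px).astype(float)
    r=np.c_[px,np.ones(len(px))]@np.linalg.inv(K).T@R;o=-R.T@t
    return o+r*((z-o[2])/r[:,2])[:,None]
def cloud(n,d):
    K,R,t=cal(n);v,u=np.mgrid[:420,:560]
    p=np.stack([u,v,np.ones_like(u)],-1)@np.linalg.inv(K).T*d[...,None]
    return (p-t)@R
def proj(n,P):
    K,R,t=cal(n);q=(np.atleast_2d(P)@R.T+t)@K.T;return q[:,:2]/q[:,2:]
def st():
    s=arm.observe();R=Ro.from_rotvec(s["tool_rot"]).as_matrix()
    print("t",round(float(s["clock"]),2),"p",np.round(np.array(s["ee_pos"])*1000,1),"F",np.round(s["contact_force"],1),"w",round(float(s["gripper_width"]),3),"g",round(float(s["grasp_force"]),1));print(np.round(R,3).tolist());return s,R
def yellow(p,d,n="top"):
    h=cv2.cvtColor(p,cv2.COLOR_RGB2HSV);return cv2.inRange(h,(22,110,70),(38,255,255))
def brackets(p,z=.014,reg=(.3,.62,-.5,.2)):
    m=yellow(p,None);out=[]
    for c in cv2.findContours(m,cv2.RETR_EXTERNAL,cv2.CHAIN_APPROX_NONE)[0]:
        if cv2.contourArea(c)<12: continue
        mk=np.zeros_like(m);cv2.drawContours(mk,[c],-1,255,-1);v,u=np.nonzero(mk&m)
        w=cast("top",np.c_[u,v],z)[:,:2];ce=w.mean(0)
        if reg[0]<ce[0]<reg[1] and reg[2]<ce[1]<reg[3] and len(u)<400: out.append((ce,w,(u.mean(),v.mean())))
    return out
E
python3 - <<'E'
from h import *
p=cv2.imread("pics/top0.png")[:,:,::-1].copy();d=np.load("pics/top0.npy");W=cloud("top",d)
X,Y,Z=W[...,0],W[...,1],W[...,2]
print("table z",np.median(Z[200:240,30:60]), Z[250,100:160:20])
reg=(X<.65)&(Y>-.1)&(Y<.45)
for lo,hi,nm in((.06,.09,"lid"),(.032,.052,"deck"),(.09,.12,"hi")):
    m=((Z>lo)&(Z<hi)&reg).astype(np.uint8);m=cv2.morphologyEx(m,cv2.MORPH_OPEN,np.ones((5,5) if nm=="lid" else (2,2)))
    for c in cv2.findContours(m,0,cv2.CHAIN_APPROX_NONE)[0]:
        if cv2.contourArea(c)>60:
            z={"lid":.073,"deck":.042,"hi":.1}[nm];w=cast("top",c[:,0],z)[:,:2];r=cv2.minAreaRect((w*1000).astype(np.float32));print(nm,np.round(r[0],1),np.round(r[1],1),r[2],"px",c[:,0].mean(0))
for ce,w,px in brackets(p):
    r=cv2.minAreaRect((w*1000).astype(np.float32));print("br",np.round(ce*1000,1),np.round(r[0]),np.round(r[1]),round(r[2],1),np.round(px),len(w))
a=cv2.resize(p[185:275,165:300],(800,533),interpolation=cv2.INTER_CUBIC);cv2.imwrite("pics/z1.png",a[:,:,::-1])
a=cv2.resize(p[195:255,360:440],(800,600),interpolation=cv2.INTER_CUBIC);cv2.imwrite("pics/z2.png",a[:,:,::-1])
E
```

```text
table z 0.0008628939924724466 [-0.00160466  0.00510109  0.00144366]
lid [529.3 296.7] [212.5 210. ] 82.20352935791016 px [209.93959732 223.73489933]
deck [516.2 134.6] [108.7 111.6] 82.19184112548828 px [264.46153846 232.94405594]
br [ 510.1 -216.6] [ 504. -221.] [37. 24.] 0.1 [381. 237.] 53
br [ 514.3 -316.6] [ 514. -314.] [21. 44.] 33.1 [414. 236.] 57
br [ 575.3 -229.4] [ 576. -231.] [22. 40.] 49.4 [385. 216.] 53
br [ 592.5 -301.3] [ 590. -298.] [23. 45.] 56.6 [409. 210.] 53
```

View pics/z1.png

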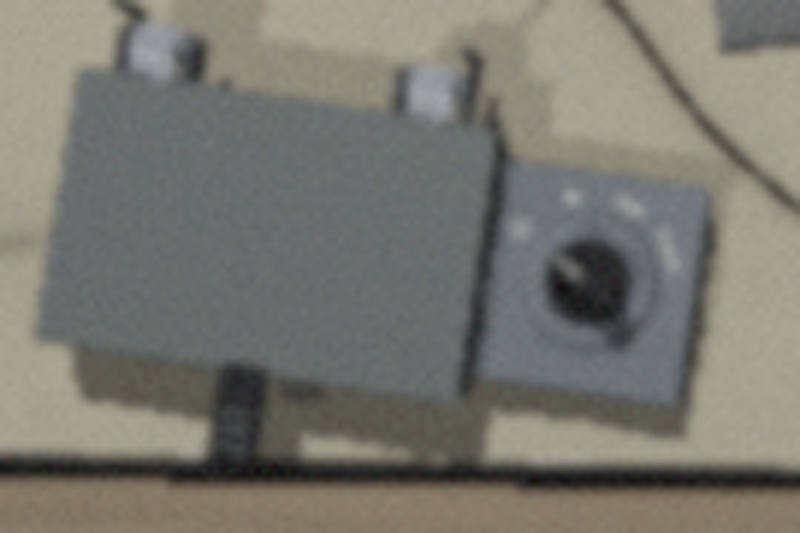

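View pics/z2.png

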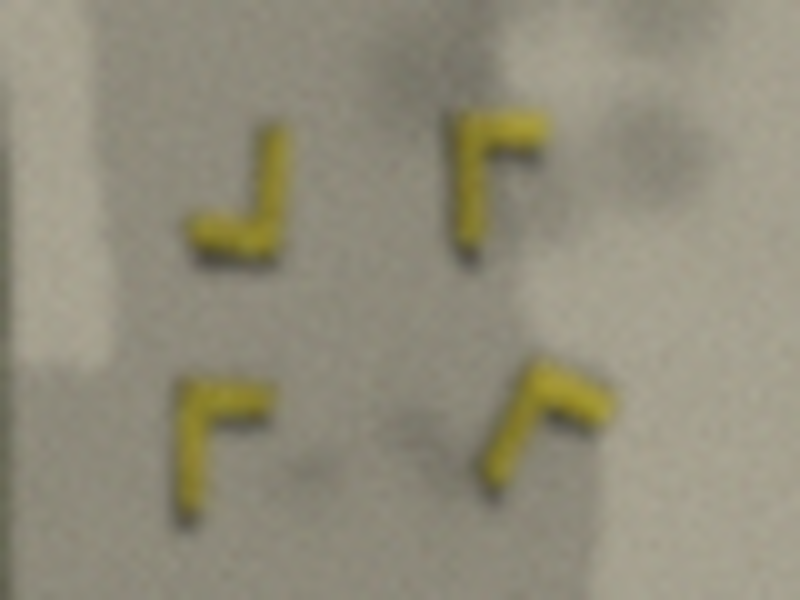

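The zoom shows the panel yawed about -8°, with the tab at crop (238,420) and the knob pointing at the ring at upper left. The four brackets are well separated.

```bash
python3 - <<'E'
from h import *
p=cv2.imread("pics/top0.png")[:,:,::-1].copy();d=np.load("pics/top0.npy");W=cloud("top",d)
X,Y,Z=W[...,0],W[...,1],W[...,2]
v=p.max(2)
for nm,m,z in(("lid",(Z>.06)&(Z<.09)&(v>70)&(Y>.15),.073),("deck",(Z>.03)&(Z<.055)&(v>60)&(X<.6),.042)):
    m=(m&(X<.62)&(Y>-.05)&(Y<.45)).astype(np.uint8);m=cv2.morphologyEx(m,cv2.MORPH_CLOSE,np.ones((5,5)));m=cv2.morphologyEx(m,cv2.MORPH_OPEN,np.ones((13,13)))
    c=max(cv2.findContours(m,0,cv2.CHAIN_APPROX_NONE)[0],key=cv2.contourArea);w=cast("top",c[:,0],z)[:,:2]
    r=cv2.minAreaRect((w*1000).astype(np.float32));print(nm,np.round(r[0],1),np.round(r[1],1),r[2])
    th=np.deg2rad(r[2]-90);c0=np.array(r[0])
    ex=np.array([np.cos(th),np.sin(th)]);ey=np.array([-ex[1],ex[0]])
    o=c0+ex if nm=="lid" else c0+160*ey
    print(" dryer o",o.round(1),"yaw",th.round(4),"tab",(o-100*ex).round(1),"hinge",(o+86*ex).round(1),"sel",(o-160*ey).round(1))
# tab black mask, knob mask
for nm,m,z in(("tab",(v<55)&(X>.40)&(X<.46)&(Y>.25)&(Y<.36),.077-.004),("knob",(v<75)&(Z>.05)&(Y>.05)&(Y<.18)&(X>.46)&(X<.57),.086)):
    vv,uu=np.nonzero(m);print(nm,len(uu),cast("top",np.c_[uu,vv],z)[:,:2].mean(0).round(4) if len(uu) else None)
m=(X>.40)&(X<.8)&(Y>-.2)&(Y<.06)&(Z>.015)
for yy in np.arange(-.2,.06,.04):
    q=m&(abs(Y-yy)<.02)&(X>.5)&(Z<.3);print(round(yy,2),"obst min x",X[q].min().round(3) if q.any() else None)
E
```

```text
lid [541.2 296.6] [216.7 153.6] 89.65819549560547
 dryer o [542.2 296.6] yaw -0.006 tab [442.2 297.2] hinge [628.2 296.1] sel [541.2 136.6]
deck [493.1 174.9] [44.8 35.9] 1.1004868745803833
 dryer o [653.1 178. ] yaw -1.5516 tab [651.1 277.9] hinge [654.7  92. ] sel [493.1 174.9]
tab 121 [0.4277 0.298 ]
knob 267 [0.6083 0.072 ]
-0.2 obst min x None
-0.16 obst min x 0.74
-0.12 obst min x 0.71
-0.08 obst min x 0.702
-0.04 obst min x 0.644
0.0 obst min x 0.64
0.04 obst min x 0.634
```

```bash
python3 - <<'E'
from h import *
f=lambda a:np.array(a)/5.926+np.array([165,185])-.4
L=cast("top",f([(82,70),(497,128),(465,402),(38,342)]),.073)[:,:2]*1000
def fit(src,dst):
    a=src-src.mean(0);b=dst-dst.mean(0)
    th=np.arctan2((a[:,0]*b[:,1]-a[:,1]*b[:,0]).sum(),(a*b).sum());c,s=np.cos(th),np.sin(th)
    R=np.array([[c,-s],[s,c]]);o=dst.mean(0)-R@src.mean(0);print("yaw",th.round(4),"o",o.round(1),"res",(src@R.T+o-dst).round(1).tolist());return R,o
R,o=fit(np.array([(68,106),(68,-106),(-70,-106),(-70,106)],float),L)
D=cast("top",f([(710,190),(685,405),(478,375)]),.042)[:,:2]*1000
print("deck in dryer",((D-o)@R).round(1).tolist())
K=cast("top",f([(588,282)]),.086)[:,:2]*1000;print("knob in dryer",((K-o)@R).round(1))
T=cast("top",f([(238,420)]),.077)[:,:2]*1000;print("tabmid in dryer",((T-o)@R).round(1))
print("tab",R@[-100,0]+o,"hinge",R@[86,0]+o,"sel",R@[0,-160]+o)
E
```

```text
yaw -0.1201 o [539.6 293.2] res [[0.7, 1.1], [1.0, -2.3], [-0.5, 1.2], [-1.2, -0.0]]
deck in dryer [[52.0, -212.3], [-56.9, -214.4], [-56.1, -109.2]]
knob in dryer [[  -2.9 -159.6]]
tabmid in dryer [[-93.1   1.8]]
tab [440.34891415 305.1779998 ] hinge [625.00946515 282.89614834] sel [520.46159622 134.35072396]
```

drive_tool([
  {"wz":-0.145},
  {"wz":-0.145},
  {"wz":-0.145},
  {"wz":-0.145},
  {"wz":-0.145},
], gripper=0.3, newtons=20)

```text
invalid input
```

drive_tool([
  {"wz":-0.145},
  {"wz":-0.145},
  {"wz":-0.145},
  {"wz":-0.145},
  {"wz":-0.146},
])

```text
invalid input
```

drive_tool([
  {"x":12,"y":29.3,"z":8},
  {"x":12,"y":29.3,"z":8},
  {"x":12,"y":29.3,"z":8},
  {"x":12,"y":29.3,"z":8},
  {"x":12,"y":29.3,"z":8},
])

```text
invalid input
```

drive_tool([
  {"x":12,"y":29.3,"z":8},
  {"x":12,"y":29.3,"z":8},
  {"x":12,"y":29.3,"z":8},
  {"x":12,"y":29.3,"z":8},
  {"x":12,"y":29.3,"z":8},
])

```text
invalid input
```

drive_tool([
  {},
  {},
  {},
  {},
  {},
])

```text
invalid input
```

drive_tool([
  {"x":0,"y":0,"z":0,"wx":0,"wy":0,"wz":-0.145},
  {"x":0,"y":0,"z":0,"wx":0,"wy":0,"wz":-0.145},
  {"x":0,"y":0,"z":0,"wx":0,"wy":0,"wz":-0.145},
  {"x":0,"y":0,"z":0,"wx":0,"wy":0,"wz":-0.145},
  {"x":0,"y":0,"z":0,"wx":0,"wy":0,"wz":-0.145},
], gripper=0.3, newtons=20)

```text
clock: 0.6
ee_pos: [0.5245, 0.0, 0.1996]
tool_rot: [-1.28, -2.868, 0.001]
contact_force: [-0.6, -0.6, 0.0]
gripper_width: 0.694
grasp_force: 0.0
```

drive_tool([
  {"x":0,"y":0,"z":0,"wx":0,"wy":0,"wz":-0.145},
  {"x":0,"y":0,"z":0,"wx":0,"wy":0,"wz":-0.145},
  {"x":0,"y":0,"z":0,"wx":0,"wy":0,"wz":-0.145},
  {"x":0,"y":0,"z":0,"wx":0,"wy":0,"wz":-0.145},
  {"x":0,"y":0,"z":0,"wx":0,"wy":0,"wz":-0.146},
])

```text
clock: 1.1
ee_pos: [0.5245, -0.0, 0.1996]
tool_rot: [-0.179, -3.135, 0.0]
contact_force: [-0.4, -0.1, 0.7]
gripper_width: 0.697
grasp_force: 0.0
```

drive_tool([
  {"x":12,"y":29.3,"z":8,"wx":0,"wy":0,"wz":0},
  {"x":12,"y":29.3,"z":8,"wx":0,"wy":0,"wz":0},
  {"x":12,"y":29.3,"z":8,"wx":0,"wy":0,"wz":0},
  {"x":12,"y":29.3,"z":8,"wx":0,"wy":0,"wz":0},
  {"x":12,"y":29.3,"z":8,"wx":0,"wy":0,"wz":0},
])

```text
clock: 1.6
ee_pos: [0.4821, 0.1536, 0.1594]
tool_rot: [-0.188, -3.135, 0.0]
contact_force: [0.9, -0.4, -0.3]
gripper_width: 0.701
grasp_force: 0.0
```

drive_tool([
  {"x":12,"y":29.3,"z":8,"wx":0,"wy":0,"wz":0},
  {"x":12,"y":29.3,"z":8,"wx":0,"wy":0,"wz":0},
  {"x":12,"y":29.3,"z":8,"wx":0,"wy":0,"wz":0},
  {"x":12,"y":29.3,"z":8,"wx":0,"wy":0,"wz":0},
  {"x":12,"y":29.3,"z":8,"wx":0,"wy":0,"wz":0},
])

```text
clock: 2.1
ee_pos: [0.44, 0.3062, 0.1194]
tool_rot: [-0.188, -3.135, 0.001]
contact_force: [-0.8, 1.3, -0.2]
gripper_width: 0.702
grasp_force: 0.0
```

drive_tool([
  {"x":0,"y":0,"z":0,"wx":0,"wy":0,"wz":0},
  {"x":0,"y":0,"z":0,"wx":0,"wy":0,"wz":0},
  {"x":0,"y":0,"z":0,"wx":0,"wy":0,"wz":0},
  {"x":0,"y":0,"z":0,"wx":0,"wy":0,"wz":0},
  {"x":0,"y":0,"z":0,"wx":0,"wy":0,"wz":0},
])

```text
clock: 2.6
ee_pos: [0.4413, 0.3045, 0.1204]
tool_rot: [0.19, 3.135, 0.0]
contact_force: [0.6, 0.2, 0.1]
gripper_width: 0.698
grasp_force: 0.0
```

```bash
python3 - <<'E'
from h import *
st();print(np.round(arm.observe()["qpos"],2))
p,d=arm.camera("side");a=cv2.resize(p[120:280,180:330],(750,800),interpolation=cv2.INTER_CUBIC)[:600];cv2.imwrite("pics/s1.png",a[:,:,::-1])
p,d=arm.camera("top");np.save("pics/top1.npy",d);cv2.imwrite("pics/top1.png",p[:,:,::-1]);W=cloud("top",d)
X,Y,Z=W[...,0],W[...,1],W[...,2]
for yy in np.arange(-.2,.06,.04):
    q=(abs(Y-yy)<.02)&(X>.42)&(X<.8)&(Z>.012)&(Z<.3);print(round(yy,2),"obst x",np.sort(X[q])[::40][:6].round(3) if q.any() else None)
E
```

```text
t 2.6 p [441.3 304.5 120.4] F [0.6 0.2 0.1] w 0.698 g 0.0
[[-0.993, 0.121, 0.0], [0.121, 0.993, 0.0], [-0.0, 0.0, -1.0]]
[ 0.6   0.32 -0.26  0.98 -0.    0.73]
-0.2 obst x [0.44  0.568]
-0.16 obst x [0.739 0.768 0.783 0.797]
-0.12 obst x [0.551 0.725 0.734 0.742 0.75  0.759]
-0.08 obst x [0.526 0.711 0.716 0.724 0.731 0.738]
-0.04 obst x [0.645 0.657 0.667 0.68  0.692 0.702]
0.0 obst x [0.537 0.65  0.657 0.667 0.676 0.685]
0.04 obst x [0.634 0.647 0.657 0.666 0.675 0.685]
```

View pics/s1.png

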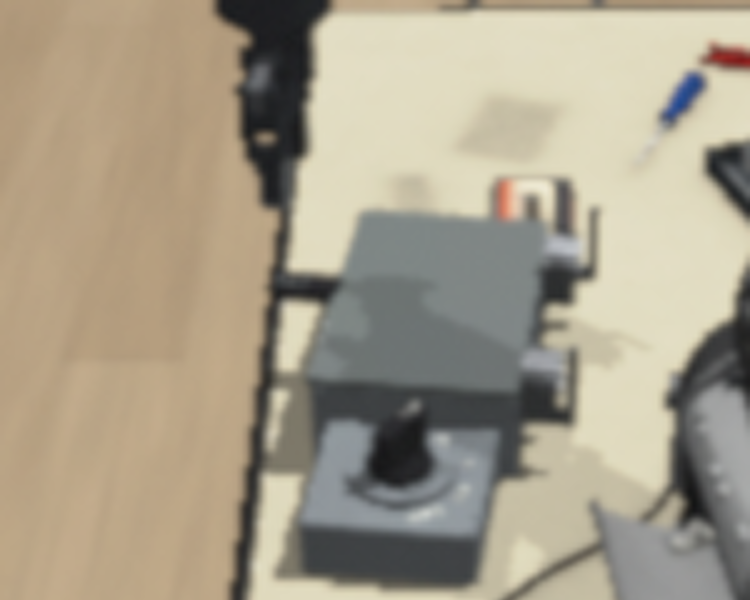

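drive_tool([
  {"x":0,"y":0,"z":13,"wx":0,"wy":0,"wz":0},
  {"x":0,"y":0,"z":13,"wx":0,"wy":0,"wz":0},
  {"x":0,"y":0,"z":13,"wx":0,"wy":0,"wz":0},
  {"x":0,"y":0,"z":13,"wx":0,"wy":0,"wz":0},
  {"x":0,"y":0,"z":13,"wx":0,"wy":0,"wz":0},
])

```text
clock: 3.2
ee_pos: [0.4411, 0.305, 0.0548]
tool_rot: [0.189, 3.136, 0.0]
contact_force: [0.1, 0.2, -0.3]
gripper_width: 0.701
grasp_force: 0.0
```

drive_tool([
  {"x":0,"y":0,"z":0,"wx":0,"wy":0,"wz":0},
  {"x":0,"y":0,"z":0,"wx":0,"wy":0,"wz":0},
  {"x":0,"y":0,"z":0,"wx":0,"wy":0,"wz":0},
  {"x":0,"y":0,"z":0,"wx":0,"wy":0,"wz":0},
  {"x":0,"y":0,"z":0,"wx":0,"wy":0,"wz":0},
], gripper=1, newtons=20)

```text
clock: 3.7
ee_pos: [0.4413, 0.3055, 0.0557]
tool_rot: [0.188, 3.135, 0.001]
contact_force: [-0.2, -0.2, -0.7]
gripper_width: 0.001
grasp_force: 0.0
```

```bash
python3 - <<'E'
from h import *
st()
ph=np.linspace(0,1.57,26);x=186*(1-np.cos(ph))+6*np.sin(ph);z=186*np.sin(ph)-6*(1-np.cos(ph))
print(np.c_[-np.diff(x),-np.diff(z)].round(1).tolist())
E
```

```text
t 3.7 p [441.3 305.5  55.7] F [-0.2 -0.2 -0.7] w 0.001 g 0.0
[[-0.993, 0.12, 0.001], [0.12, 0.993, 0.001], [-0.001, 0.001, -1.0]]
[[-0.7, -11.7], [-1.5, -11.6], [-2.2, -11.5], [-2.9, -11.3], [-3.6, -11.1], [-4.3, -10.9], [-5.0, -10.6], [-5.6, -10.2], [-6.3, -9.9], [-6.9, -9.4], [-7.5, -9.0], [-8.0, -8.5], [-8.5, -8.0], [-9.0, -7.4], [-9.5, -6.9], [-9.9, -6.3], [-10.2, -5.6], [-10.6, -5.0], [-10.9, -4.3], [-11.1, -3.6], [-11.3, -2.9], [-11.5, -2.2], [-11.6, -1.5], [-11.7, -0.7], [-11.7, 0.0]]
```

```bash
python3 - <<'E'
from h import *
p,d=arm.camera("side");p2,d2=arm.camera("top")
a=cv2.resize(p[130:230,210:310],(400,400),interpolation=cv2.INTER_CUBIC);b=cv2.resize(p2[185:285,160:260],(400,400),interpolation=cv2.INTER_CUBIC);cv2.imwrite("pics/s2.png",np.hstack([a,b])[:,:,::-1])
print(proj("side",[.44,.305,.071]),proj("top",[.44,.305,.071]))
E
```

```text
[[237.51271915 177.50303527]] [[205.43723872 257.97539971]]
```

View pics/s2.png

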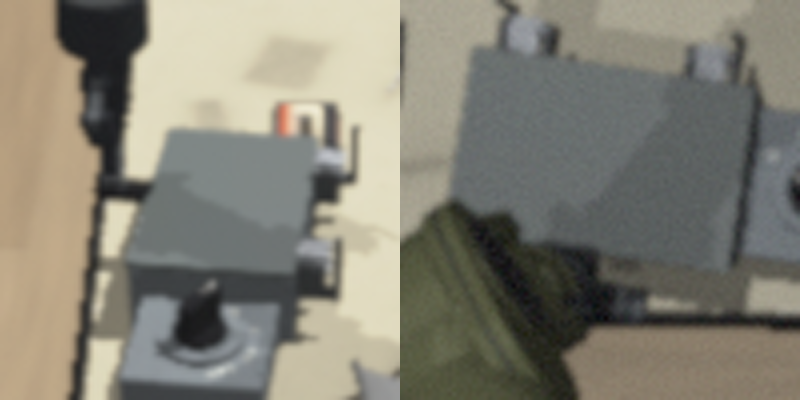

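```bash
python3 - <<'E'
from h import *
p,d=arm.camera("side");W=cloud("side",d)
print(proj("side",[.4413,.3055,.0557]))
for r in range(160,184,2): print(r,[(c,int(p[r,c].max()),*(W[r,c]*1000).round().astype(int)) for c in range(234,250,3)])
E
```

```text
[[238.14591445 181.14551711]]
160 [(234, 63, np.int64(438), np.int64(249), np.int64(174)), (237, 40, np.int64(448), np.int64(246), np.int64(175)), (240, 83, np.int64(453), np.int64(291), np.int64(149)), (243, 225, np.int64(444), np.int64(538), np.int64(1)), (246, 225, np.int64(456), np.int64(539), np.int64(1)), (249, 225, np.int64(468), np.int64(536), np.int64(2))]
162 [(234, 41, np.int64(437), np.int64(255), np.int64(163)), (237, 38, np.int64(448), np.int64(244), np.int64(169)), (240, 87, np.int64(453), np.int64(292), np.int64(140)), (243, 225, np.int64(444), np.int64(528), np.int64(-2)), (246, 225, np.int64(456), np.int64(526), np.int64(-1)), (249, 225, np.int64(468), np.int64(524), np.int64(0))]
164 [(234, 34, np.int64(436), np.int64(259), np.int64(153)), (237, 35, np.int64(446), np.int64(261), np.int64(151)), (240, 114, np.int64(453), np.int64(291), np.int64(133)), (243, 226, np.int64(445), np.int64(505), np.int64(3)), (246, 225, np.int64(457), np.int64(510), np.int64(0)), (249, 223, np.int64(469), np.int64(508), np.int64(1))]
166 [(234, 76, np.int64(434), np.int64(277), np.int64
[... 2304 characters left out ...]
t64(295), np.int64(76))]
180 [(234, 82, np.int64(417), np.int64(402), np.int64(-4)), (237, 163, np.int64(429), np.int64(395), np.int64(1)), (240, 157, np.int64(439), np.int64(400), np.int64(-2)), (243, 119, np.int64(459), np.int64(296), np.int64(67)), (246, 97, np.int64(470), np.int64(291), np.int64(70)), (249, 115, np.int64(480), np.int64(286), np.int64(73))]
182 [(234, 57, np.int64(418), np.int64(383), np.int64(1)), (237, 216, np.int64(429), np.int64(385), np.int64(-1)), (240, 224, np.int64(440), np.int64(386), np.int64(-2)), (243, 187, np.int64(451), np.int64(383), np.int64(0)), (246, 117, np.int64(470), np.int64(276), np.int64(72)), (249, 116, np.int64(481), np.int64(273), np.int64(74))]
```

```bash
python3 - <<'E'
from h import *
p,d=arm.camera("side");W=cloud("side",d)
for nm,D,c in(("start",np.load("pics/side0.npy"),(.525,0,.2)),("now",d,(.4413,.3055,.0557))):
    W=cloud("side",D);q=W[(abs(W[...,0]-c[0])<.06)&(abs(W[...,1]-c[1])<.07)&(W[...,2]>.08)]
    z=q[:,2]
    for lo in np.arange(.08,.32,.02):
        s=q[(z>=lo)&(z<lo+.02)]
        if len(s): print(nm,lo.round(2),len(s),"x",s[:,0].min().round(3),s[:,0].max().round(3),"y",s[:,1].min().round(3),s[:,1].max().round(3))
E
```

```text
start 0.24 44 x 0.471 0.58 y -0.013 0.007
start 0.26 71 x 0.469 0.58 y -0.014 0.013
start 0.28 134 x 0.465 0.584 y -0.016 0.014
start 0.3 230 x 0.465 0.585 y -0.02 0.017
now 0.08 16 x 0.433 0.453 y 0.291 0.302
now 0.1 40 x 0.431 0.454 y 0.289 0.312
now 0.12 25 x 0.427 0.457 y 0.269 0.333
now 0.14 40 x 0.424 0.46 y 0.254 0.355
now 0.16 72 x 0.423 0.46 y 0.241 0.309
now 0.18 95 x 0.423 0.464 y 0.242 0.321
now 0.2 61 x 0.413 0.479 y 0.261 0.302
now 0.22 134 x 0.406 0.48 y 0.264 0.304
now 0.24 157 x 0.405 0.48 y 0.265 0.317
now 0.26 130 x 0.408 0.478 y 0.268 0.315
now 0.28 138 x 0.408 0.479 y 0.267 0.307
now 0.3 149 x 0.406 0.479 y 0.267 0.309
```

drive_tool([
  {"x":0,"y":0,"z":-4,"wx":0,"wy":0,"wz":0},
  {"x":0,"y":0,"z":0,"wx":0,"wy":0,"wz":0},
  {"x":0,"y":0,"z":0,"wx":0,"wy":0,"wz":0},
  {"x":0,"y":0,"z":0,"wx":0,"wy":0,"wz":0},
  {"x":0,"y":0,"z":0,"wx":0,"wy":0,"wz":0},
], gripper=0.3)

```text
clock: 4.4
ee_pos: [0.4408, 0.3052, 0.059]
tool_rot: [-0.188, -3.136, 0.0]
contact_force: [0.8, -0.2, 0.9]
gripper_width: 0.699
grasp_force: 0.0
```

drive_tool([
  {"x":0,"y":0,"z":6,"wx":0,"wy":0,"wz":0},
  {"x":0,"y":0,"z":6,"wx":0,"wy":0,"wz":0},
  {"x":0,"y":0,"z":6,"wx":0,"wy":0,"wz":0},
  {"x":0,"y":0,"z":6,"wx":0,"wy":0,"wz":0},
  {"x":0,"y":0,"z":6,"wx":0,"wy":0,"wz":0},
])

```text
clock: 4.9
ee_pos: [0.4406, 0.3051, 0.0283]
tool_rot: [-0.188, -3.135, 0.001]
contact_force: [-0.6, -0.9, -0.6]
gripper_width: 0.701
grasp_force: 0.0
```

drive_tool([
  {"x":0,"y":0,"z":0,"wx":0,"wy":0,"wz":0},
  {"x":0,"y":0,"z":0,"wx":0,"wy":0,"wz":0},
  {"x":0,"y":0,"z":0,"wx":0,"wy":0,"wz":0},
  {"x":0,"y":0,"z":0,"wx":0,"wy":0,"wz":0},
  {"x":0,"y":0,"z":0,"wx":0,"wy":0,"wz":0},
], gripper=1)

```text
clock: 5.4
ee_pos: [0.4405, 0.3061, 0.0293]
tool_rot: [-0.187, -3.135, -0.003]
contact_force: [-2.9, 4.1, -0.0]
gripper_width: 0.274
grasp_force: 23.6
```

```bash
python3 - <<'E'
from h import *
st()
p,d=arm.camera("side");W=cloud("side",d)
for r in range(168,194,2): print(r,[(c,int(p[r,c].max()),*(W[r,c]*1000).round().astype(int).tolist()) for c in range(234,246,3)])
E
```

```text
t 5.4 p [440.5 306.1  29.3] F [-2.9  4.1 -0. ] w 0.274 g 23.6
[[-0.993, 0.119, -0.001], [0.119, 0.993, 0.002], [0.001, 0.002, -1.0]]
168 [(234, 45, 436, 248, 144), (237, 37, 447, 240, 150), (240, 60, 452, 292, 117), (243, 219, 447, 478, 1)]
170 [(234, 35, 436, 247, 138), (237, 37, 445, 249, 136), (240, 62, 452, 280, 117), (243, 220, 448, 462, 2)]
172 [(234, 47, 434, 263, 120), (237, 37, 445, 254, 126), (240, 54, 451, 285, 106), (243, 219, 448, 452, 0)]
174 [(234, 50, 433, 263, 112), (237, 36, 443, 266, 110), (240, 62, 451, 287, 97), (243, 192, 449, 433, 3)]
176 [(234, 65, 431, 283, 91), (237, 37, 441, 279, 94), (240, 75, 450, 290, 87), (243, 62, 459, 305, 77)]
178 [(234, 52, 429, 290, 79), (237, 38, 440, 282, 84), (240, 73, 450, 288, 80), (243, 37, 460, 291, 78)]
180 [(234, 75, 417, 396, 0), (237, 38, 439, 288, 72), (240, 96, 450, 284, 75), (243, 73, 460, 290, 71)]
182 [(234, 59, 418, 385, -1), (237, 100, 439, 287, 64), (240, 175, 449, 287, 64), (243, 141, 452, 383, 0)]
184 [(234, 62, 419, 372, -1), (237, 208, 431, 363, 5), (240, 219, 441, 368, 1), (243, 124, 452, 370, 0)]
186 [(234, 83, 420, 356, 1), (237, 220, 431, 353, 3), (240, 206, 442, 361, -3), (243, 120, 453, 360, -2)]
188 [(234, 87, 422, 339, 4), (237, 222, 432, 345, 0), (240, 196, 443, 342, 2), (243, 115, 454, 342, 2)]
190 [(234, 95, 421, 336, -3), (237, 224, 433, 329, 2), (240, 188, 444, 328, 3), (243, 127, 463, 230, 71)]
192 [(234, 100, 423, 321, -1), (237, 223, 434, 318, 1), (240, 145, 444, 316, 2), (243, 119, 463, 216, 73)]
```

drive_tool([
  {"x":-0.7,"y":0,"z":-11.7,"wx":0,"wy":0,"wz":0},
  {"x":-1.5,"y":0,"z":-11.6,"wx":0,"wy":0,"wz":0},
  {"x":-2.2,"y":0,"z":-11.5,"wx":0,"wy":0,"wz":0},
  {"x":-2.9,"y":0,"z":-11.3,"wx":0,"wy":0,"wz":0},
  {"x":-3.6,"y":0,"z":-11.1,"wx":0,"wy":0,"wz":0},
])

```text
clock: 5.95
ee_pos: [0.4523, 0.3037, 0.0876]
tool_rot: [0.189, 3.135, -0.0]
contact_force: [0.8, 0.5, -2.7]
gripper_width: 0.279
grasp_force: 23.0
```

drive_tool([
  {"x":-4.3,"y":0,"z":-10.9,"wx":0,"wy":0,"wz":0},
  {"x":-5.0,"y":0,"z":-10.6,"wx":0,"wy":0,"wz":0},
  {"x":-5.6,"y":0,"z":-10.2,"wx":0,"wy":0,"wz":0},
  {"x":-6.3,"y":0,"z":-9.9,"wx":0,"wy":0,"wz":0},
  {"x":-6.9,"y":0,"z":-9.4,"wx":0,"wy":0,"wz":0},
])

```text
clock: 6.45
ee_pos: [0.4802, 0.3005, 0.138]
tool_rot: [0.188, 3.136, -0.0]
contact_force: [-0.2, -0.6, -3.9]
gripper_width: 0.273
grasp_force: 23.0
```

drive_tool([
  {"x":-7.5,"y":0,"z":-9.0,"wx":0,"wy":0,"wz":0},
  {"x":-8.0,"y":0,"z":-8.5,"wx":0,"wy":0,"wz":0},
  {"x":-8.5,"y":0,"z":-8.0,"wx":0,"wy":0,"wz":0},
  {"x":-9.0,"y":0,"z":-7.4,"wx":0,"wy":0,"wz":0},
  {"x":-9.5,"y":0,"z":-6.9,"wx":0,"wy":0,"wz":0},
])

```text
clock: 6.95
ee_pos: [0.5221, 0.2953, 0.1775]
tool_rot: [-0.188, -3.135, 0.0]
contact_force: [-0.2, -0.1, -4.4]
gripper_width: 0.276
grasp_force: 23.4
```

```bash
python3 - <<'E'
from h import *
st()
p,d=arm.camera("side");a=cv2.resize(p[70:250,180:360],(600,600),interpolation=cv2.INTER_CUBIC);cv2.imwrite("pics/s3.png",a[:,:,::-1])
E
```

```text
t 6.95 p [522.1 295.3 177.5] F [-0.2 -0.1 -4.4] w 0.276 g 23.4
[[-0.993, 0.119, -0.001], [0.119, 0.993, -0.0], [0.001, -0.0, -1.0]]
```

View pics/s3.png

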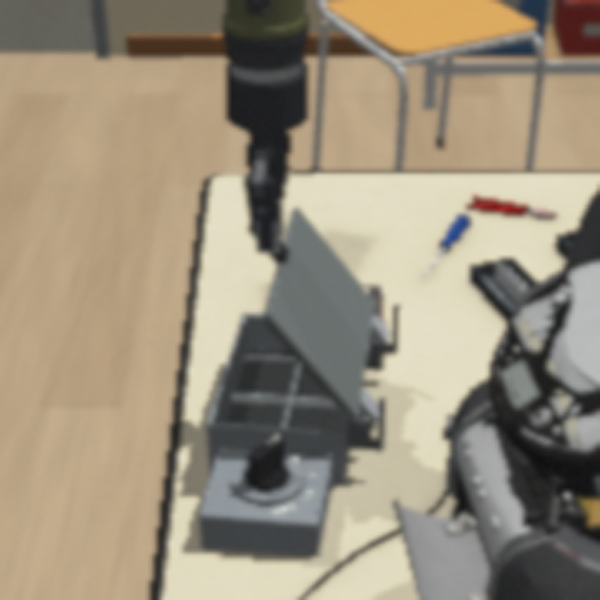

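The lid has opened to about 55° with the fingers holding the tab at crop (275,250).

drive_tool([
  {"x":-9.9,"y":0,"z":-6.3,"wx":0,"wy":0,"wz":0},
  {"x":-10.2,"y":0,"z":-5.6,"wx":0,"wy":0,"wz":0},
  {"x":-10.6,"y":0,"z":-5.0,"wx":0,"wy":0,"wz":0},
  {"x":-10.9,"y":0,"z":-4.3,"wx":0,"wy":0,"wz":0},
  {"x":-11.1,"y":0,"z":-3.6,"wx":0,"wy":0,"wz":0},
])

```text
clock: 7.5
ee_pos: [0.5738, 0.289, 0.2016]
tool_rot: [-0.188, -3.134, 0.001]
contact_force: [-0.7, 0.4, -3.7]
gripper_width: 0.277
grasp_force: 24.4
```

drive_tool([
  {"x":-11.3,"y":0,"z":-2.9,"wx":0,"wy":0,"wz":0},
  {"x":-11.5,"y":0,"z":-2.2,"wx":0,"wy":0,"wz":0},
  {"x":-11.6,"y":0,"z":-1.5,"wx":0,"wy":0,"wz":0},
  {"x":-11.7,"y":0,"z":-0.7,"wx":0,"wy":0,"wz":0},
  {"x":-11.7,"y":0,"z":0,"wx":0,"wy":0,"wz":0},
])

```text
clock: 8.0
ee_pos: [0.631, 0.2821, 0.2087]
tool_rot: [-0.188, -3.134, 0.001]
contact_force: [-1.3, -0.5, -3.1]
gripper_width: 0.272
grasp_force: 24.7
```

drive_tool([
  {"x":0,"y":0,"z":0,"wx":0,"wy":0,"wz":0},
  {"x":0,"y":0,"z":0,"wx":0,"wy":0,"wz":0},
  {"x":0,"y":0,"z":0,"wx":0,"wy":0,"wz":0},
  {"x":0,"y":0,"z":0,"wx":0,"wy":0,"wz":0},
  {"x":0,"y":0,"z":0,"wx":0,"wy":0,"wz":0},
])

```text
clock: 8.5
ee_pos: [0.6311, 0.2824, 0.2094]
tool_rot: [0.188, 3.136, -0.0]
contact_force: [-0.3, 0.2, -4.1]
gripper_width: 0.273
grasp_force: 24.6
```

```bash
python3 - <<'E'
from h import *
st()
p,d=arm.camera("side");cv2.imwrite("pics/s4f.png",p[:,:,::-1]);a=cv2.resize(p[70:250,180:360],(600,600),interpolation=cv2.INTER_CUBIC);cv2.imwrite("pics/s4.png",a[:,:,::-1])
W=cloud("side",d)
ex=np.array([.9928,-.1198]);o=np.array([.5396,.2932])
ld=(W[...,:2]-o)@np.c_[ex,[.1198,.9928]]
q=(abs(ld[...,0]-.086)<.05)&(abs(ld[...,1])<.115)&(W[...,2]>.07)&(W[...,2]<.24)
for z in np.arange(.08,.24,.02):
    m=q&(abs(W[...,2]-z)<.01)&(ld[...,1]<.09);print(z.round(2),m.sum(),np.percentile(ld[m][:,0],[2,10,50,90,98]).round(3),np.percentile(ld[m][:,1],[2,98]).round(3))
E
```

```text
t 8.5 p [631.1 282.4 209.4] F [-0.3  0.2 -4.1] w 0.273 g 24.6
[[-0.993, 0.119, 0.0], [0.119, 0.993, -0.0], [-0.0, -0.0, -1.0]]
0.08 59 [0.071 0.078 0.096 0.103 0.105] [-0.1    0.087]
0.1 58 [0.08  0.084 0.094 0.101 0.104] [-0.108  0.086]
0.12 53 [0.08  0.081 0.092 0.094 0.094] [-0.108  0.067]
0.14 61 [0.076 0.079 0.091 0.093 0.094] [-0.109  0.075]
0.16 58 [0.076 0.078 0.089 0.092 0.092] [-0.107  0.077]
0.18 62 [0.076 0.078 0.089 0.091 0.091] [-0.107  0.086]
0.2 56 [0.072 0.075 0.087 0.089 0.089] [-0.106  0.054]
0.22 104 [0.072 0.074 0.081 0.086 0.087] [-0.108  0.025]
```

View pics/s4.png

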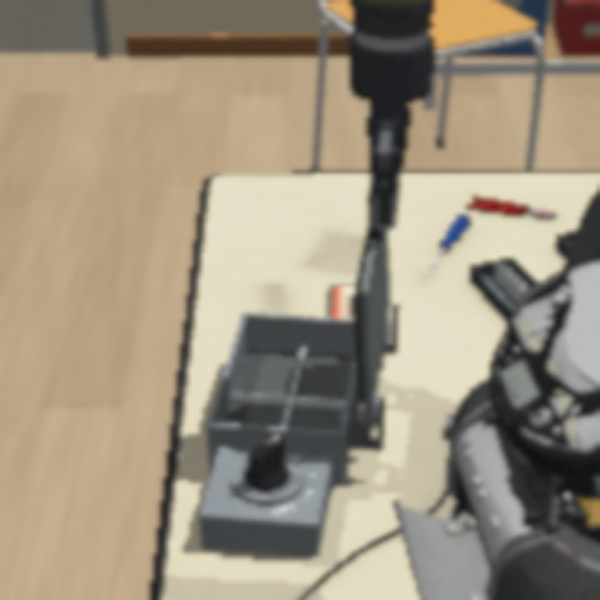

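Lid is nearly upright (about 0.07 rad short). I'll move 11 mm further and lift.

drive_tool([
  {"x":-5,"y":0,"z":0,"wx":0,"wy":0,"wz":0},
  {"x":-6,"y":0,"z":0,"wx":0,"wy":0,"wz":0},
  {"x":0,"y":0,"z":0,"wx":0,"wy":0,"wz":0},
  {"x":0,"y":0,"z":-3,"wx":0,"wy":0,"wz":0},
  {"x":0,"y":0,"z":-5,"wx":0,"wy":0,"wz":0},
])

```text
clock: 9.05
ee_pos: [0.6424, 0.2808, 0.217]
tool_rot: [-0.188, -3.135, 0.001]
contact_force: [0.1, 0.2, -4.0]
gripper_width: 0.275
grasp_force: 24.5
```

drive_tool([
  {"x":0,"y":0,"z":-6,"wx":0,"wy":0,"wz":0},
  {"x":0,"y":0,"z":-6,"wx":0,"wy":0,"wz":0},
  {"x":0,"y":0,"z":-6,"wx":0,"wy":0,"wz":0},
  {"x":0,"y":0,"z":-6,"wx":0,"wy":0,"wz":0},
  {"x":0,"y":0,"z":-6,"wx":0,"wy":0,"wz":0},
])

```text
clock: 9.55
ee_pos: [0.6426, 0.281, 0.248]
tool_rot: [0.188, 3.135, 0.0]
contact_force: [-0.3, -0.2, -3.7]
gripper_width: 0.275
grasp_force: 24.6
```

drive_tool([
  {"x":0,"y":0,"z":-8,"wx":0,"wy":0,"wz":0},
  {"x":0,"y":0,"z":-8,"wx":0,"wy":0,"wz":0},
  {"x":0,"y":0,"z":-8,"wx":0,"wy":0,"wz":0},
  {"x":0,"y":0,"z":-8,"wx":0,"wy":0,"wz":0},
  {"x":0,"y":0,"z":-8,"wx":0,"wy":0,"wz":0},
])

```text
clock: 10.05
ee_pos: [0.6424, 0.281, 0.2879]
tool_rot: [0.188, 3.136, 0.0]
contact_force: [0.2, 0.1, -2.7]
gripper_width: 0.273
grasp_force: 24.5
```

```bash
python3 - <<'E'
from h import *
st()
p,d=arm.camera("side");a=cv2.resize(p[40:240,180:380],(600,600),interpolation=cv2.INTER_CUBIC);cv2.imwrite("pics/s5.png",a[:,:,::-1])
W=cloud("side",d);o=np.array([.5396,.2932]);ld=(W[...,:2]-o)@np.array([[.9928,.1198],[-.1198,.9928]])
q=(abs(ld[...,0]-.095)<.04)&(abs(ld[...,1])<.115)
for z in np.arange(.08,.3,.02):
    m=q&(abs(W[...,2]-z)<.01);print(z.round(2),m.sum(),np.percentile(ld[m][:,0],[2,50,98]).round(3),np.percentile(ld[m][:,1],[2,98]).round(3))
E
```

```text
t 10.05 p [642.4 281.  287.9] F [ 0.2  0.1 -2.7] w 0.273 g 24.5
[[-0.993, 0.119, 0.0], [0.119, 0.993, 0.0], [-0.0, 0.0, -1.0]]
0.08 37 [0.069 0.099 0.105] [-0.092  0.089]
0.1 11 [0.099 0.102 0.104] [-0.091  0.088]Traceback (most recent call last):
  File "<stdin>", line 7, in <module>
    return _quantile_unchecked(
        a, q, axis, out, overwrite_input, method, keepdims, weights)
    return _ureduce(a,
                    func=_quantile_ureduce_func,
    ...<5 lines>...
                    overwrite_input=overwrite_input,
                    method=method)
    r = func(a, **kwargs)
    result = _quantile(arr,
                       quantiles=q,
    ...<2 lines>...
                       out=out,
                       weights=wgt)
    slices_having_nans = np.isnan(arr[-1, ...])
                                  ~~~^^^^^^^^^
IndexError: index -1 is out of bounds for axis 0 with size 0
```

View pics/s5.png

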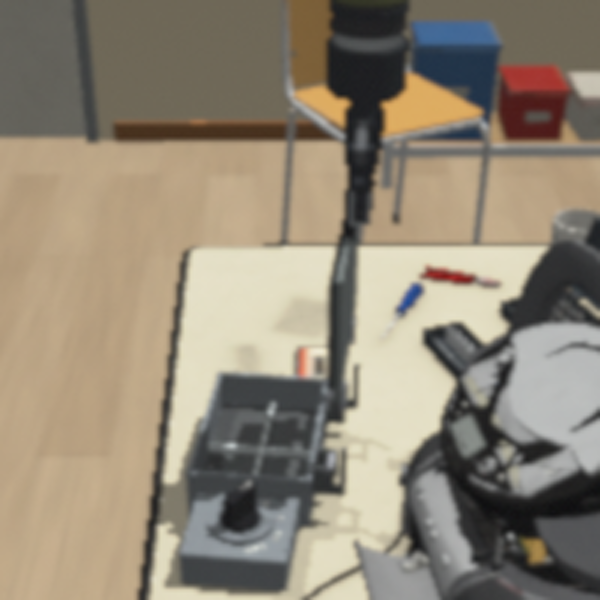

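drive_tool([
  {"x":8,"y":0,"z":0,"wx":0,"wy":0,"wz":-0.03},
  {"x":16,"y":0,"z":0,"wx":0,"wy":0,"wz":-0.03},
  {"x":16,"y":0,"z":0,"wx":0,"wy":0,"wz":-0.03},
  {"x":16,"y":0,"z":0,"wx":0,"wy":0,"wz":-0.03},
  {"x":16,"y":-8,"z":0,"wx":0,"wy":0,"wz":0},
])

```text
clock: 10.6
ee_pos: [0.5689, 0.2775, 0.2865]
tool_rot: [0.005, -3.14, -0.0]
contact_force: [0.4, -1.2, -3.9]
gripper_width: 0.27
grasp_force: 24.5
```

drive_tool([
  {"x":8,"y":-16,"z":0,"wx":0,"wy":0,"wz":0},
  {"x":0,"y":-24,"z":0,"wx":0,"wy":0,"wz":0},
  {"x":0,"y":-24,"z":0,"wx":0,"wy":0,"wz":0},
  {"x":0,"y":-24,"z":0,"wx":0,"wy":0,"wz":0},
  {"x":0,"y":-24,"z":0,"wx":0,"wy":0,"wz":0},
])

```text
clock: 11.1
ee_pos: [0.5614, 0.164, 0.2869]
tool_rot: [0.003, -3.141, 0.0]
contact_force: [0.7, 0.6, -3.2]
gripper_width: 0.277
grasp_force: 24.5
```

drive_tool([
  {"x":0,"y":-24,"z":0,"wx":0,"wy":0,"wz":0},
  {"x":0,"y":-24,"z":0,"wx":0,"wy":0,"wz":0},
  {"x":0,"y":-24,"z":0,"wx":0,"wy":0,"wz":0},
  {"x":0,"y":-24,"z":0,"wx":0,"wy":0,"wz":0},
  {"x":0,"y":-24,"z":0,"wx":0,"wy":0,"wz":0},
])

```text
clock: 11.6
ee_pos: [0.5615, 0.0441, 0.2869]
tool_rot: [0.003, -3.141, -0.0]
contact_force: [1.2, -0.1, -3.7]
gripper_width: 0.275
grasp_force: 24.5
```

drive_tool([
  {"x":0,"y":-24,"z":0,"wx":0,"wy":0,"wz":0},
  {"x":0,"y":-24,"z":0,"wx":0,"wy":0,"wz":0},
  {"x":0,"y":-24,"z":0,"wx":0,"wy":0,"wz":0},
  {"x":0,"y":-24,"z":0,"wx":0,"wy":0,"wz":0},
  {"x":0,"y":-16,"z":0,"wx":0,"wy":0,"wz":0},
])

```text
clock: 12.1
ee_pos: [0.5617, -0.0684, 0.2869]
tool_rot: [0.0, -3.141, 0.0]
contact_force: [-0.3, 0.8, -3.5]
gripper_width: 0.277
grasp_force: 24.6
```

drive_tool([
  {"x":0,"y":0,"z":0,"wx":0,"wy":0,"wz":0},
  {"x":0,"y":0,"z":0,"wx":0,"wy":0,"wz":0},
  {"x":0,"y":0,"z":0,"wx":0,"wy":0,"wz":0},
  {"x":0,"y":0,"z":0,"wx":0,"wy":0,"wz":0},
  {"x":0,"y":0,"z":0,"wx":0,"wy":0,"wz":0},
])

```text
clock: 12.6
ee_pos: [0.5627, -0.0664, 0.2872]
tool_rot: [-0.002, 3.142, 0.0]
contact_force: [-0.4, -0.5, -3.3]
gripper_width: 0.277
grasp_force: 24.5
```

```bash
python3 - <<'E'
from h import *
st()
p,d=arm.camera("side");a=cv2.resize(p[60:310,180:430],(600,600),interpolation=cv2.INTER_CUBIC);cv2.imwrite("pics/s6.png",a[:,:,::-1])
W=cloud("side",d);q=(W[...,0]>.46)&(W[...,0]<.66)&(W[...,1]>-.22)&(W[...,1]<-.03)
for z in np.arange(.06,.32,.02):
    m=q&(abs(W[...,2]-z)<.01)
    if m.sum(): print(z.round(2),m.sum(),np.percentile(W[m][:,0],[2,50,98]).round(3),np.percentile(W[m][:,1],[2,98]).round(3))
p,d=arm.camera("top");print([(*np.round(b[0]*1000),len(b[1])) for b in brackets(p)])
E
```

```text
t 12.6 p [562.7 -66.4 287.2] F [-0.4 -0.5 -3.3] w 0.277 g 24.5
[[-1.0, -0.001, 0.0], [-0.001, 1.0, 0.0], [-0.0, 0.0, -1.0]]
0.06 15 [0.652 0.656 0.659] [-0.054 -0.031]
0.08 12 [0.647 0.649 0.652] [-0.053 -0.036]
0.14 9 [0.539 0.541 0.556] [-0.148 -0.144]
0.16 30 [0.539 0.546 0.556] [-0.171 -0.129]
0.18 49 [0.542 0.551 0.556] [-0.174 -0.09 ]
0.2 56 [0.542 0.551 0.556] [-0.173 -0.049]
0.22 44 [0.54  0.549 0.557] [-0.174 -0.035]
0.24 48 [0.54  0.547 0.554] [-0.173 -0.161]
0.26 47 [0.54  0.547 0.554] [-0.173 -0.16 ]
0.28 77 [0.54  0.545 0.554] [-0.173 -0.052]
0.3 190 [0.54  0.547 0.554] [-0.172 -0.047]
[(np.float64(520.0), np.float64(-323.0), 35)]
```

View pics/s6.png

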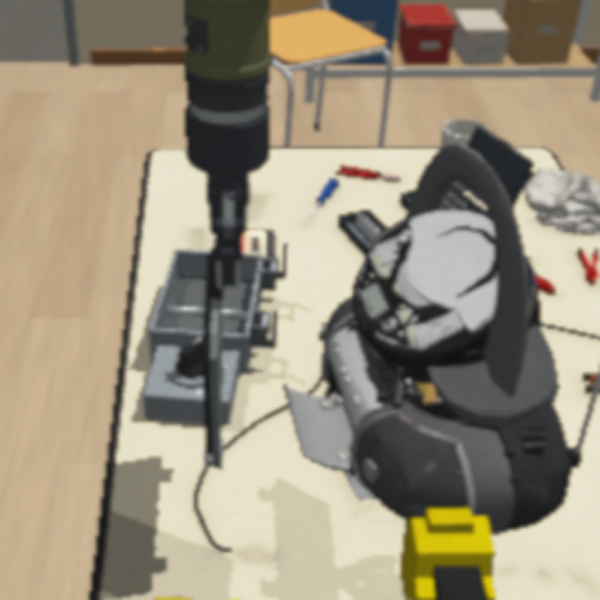

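The lid hangs vertical in the grip over the free area, with its bottom at about z 0.135. The boombox flap is just behind, at x of at least 0.645.

drive_tool([
  {"x":-6,"y":0,"z":12,"wx":0,"wy":0,"wz":0},
  {"x":-6.5,"y":0,"z":13,"wx":0,"wy":0,"wz":0},
  {"x":-6.5,"y":0,"z":13,"wx":0,"wy":0,"wz":0},
  {"x":-6.5,"y":0,"z":13,"wx":0,"wy":0,"wz":0},
  {"x":-6.5,"y":0,"z":13,"wx":0,"wy":0,"wz":0},
])

```text
clock: 13.2
ee_pos: [0.5949, -0.0672, 0.2213]
tool_rot: [0.0, -3.14, -0.0]
contact_force: [-0.1, -0.8, -2.8]
gripper_width: 0.274
grasp_force: 24.5
```

drive_tool([
  {"x":-6.5,"y":0,"z":13,"wx":0,"wy":0,"wz":0},
  {"x":-6.5,"y":0,"z":13,"wx":0,"wy":0,"wz":0},
  {"x":-6.5,"y":0,"z":13,"wx":0,"wy":0,"wz":0},
  {"x":-6.5,"y":0,"z":13,"wx":0,"wy":0,"wz":0},
  {"x":-6.5,"y":0,"z":10,"wx":0,"wy":0,"wz":0},
])

```text
clock: 13.7
ee_pos: [0.6273, -0.0672, 0.1598]
tool_rot: [0.0, -3.141, -0.0]
contact_force: [0.2, 0.1, -3.0]
gripper_width: 0.275
grasp_force: 24.5
```

drive_tool([
  {"x":0,"y":0,"z":2,"wx":0,"wy":0,"wz":0},
  {"x":0,"y":0,"z":2,"wx":0,"wy":0,"wz":0},
  {"x":0,"y":0,"z":2,"wx":0,"wy":0,"wz":0},
  {"x":0,"y":0,"z":1,"wx":0,"wy":0,"wz":0},
  {"x":0,"y":0,"z":0,"wx":0,"wy":0,"wz":0},
])

```text
clock: 14.2
ee_pos: [0.6271, -0.0672, 0.1546]
tool_rot: [-0.0, 3.141, -0.0]
contact_force: [-0.2, -0.5, -3.2]
gripper_width: 0.277
grasp_force: 24.5
```

```bash
python3 - <<'E'
from h import *
st()
p,d=arm.camera("side");W=cloud("side",d);q=(W[...,0]>.5)&(W[...,0]<.7)&(W[...,1]>-.22)&(W[...,1]<-.03)
for z in np.arange(.01,.2,.02):
    m=q&(abs(W[...,2]-z)<.01)&(W[...,1]<-.08)
    if m.sum(): print(z.round(2),m.sum(),np.percentile(W[m][:,0],[2,50,98]).round(3),np.percentile(W[m][:,1],[2,98]).round(3))
ph=np.linspace(0,1.571,26);x=194*np.sin(ph)-16*np.cos(ph);z=-194*np.cos(ph)-16*np.sin(ph)
print(np.c_[np.diff(x),np.diff(z)].round(1).tolist())
E
```

```text
t 14.2 p [627.1 -67.2 154.6] F [-0.2 -0.5 -3.2] w 0.277 g 24.5
[[-1.0, -0.0, 0.001], [-0.0, 1.0, -0.0], [-0.001, -0.0, -1.0]]
0.01 2029 [0.504 0.597 0.696] [-0.218 -0.084]
0.03 17 [0.605 0.608 0.619] [-0.175 -0.128]
0.05 33 [0.606 0.611 0.619] [-0.174 -0.115]
0.07 41 [0.605 0.611 0.618] [-0.174 -0.107]
0.09 43 [0.605 0.61  0.617] [-0.174 -0.097]
0.11 42 [0.605 0.61  0.619] [-0.174 -0.092]
0.13 49 [0.604 0.609 0.618] [-0.175 -0.086]
0.15 105 [0.604 0.608 0.617] [-0.174 -0.081]
0.17 107 [0.608 0.614 0.619] [-0.173 -0.081]
0.19 33 [0.616 0.625 0.638] [-0.093 -0.081]
[[12.2, -0.6], [12.2, 0.1], [12.2, 0.9], [12.1, 1.7], [12.0, 2.4], [11.8, 3.2], [11.6, 3.9], [11.3, 4.6], [11.0, 5.3], [10.6, 6.0], [10.2, 6.7], [9.8, 7.3], [9.3, 7.9], [8.8, 8.5], [8.3, 9.0], [7.7, 9.5], [7.1, 10.0], [6.4, 10.4], [5.8, 10.8], [5.1, 11.1], [4.4, 11.4], [3.6, 11.7], [2.9, 11.9], [2.1, 12.0], [1.4, 12.2]]
```

drive_tool([
  {"x":0,"y":0,"z":2,"wx":0,"wy":0,"wz":0},
  {"x":0,"y":0,"z":1.5,"wx":0,"wy":0,"wz":0},
  {"x":12.2,"y":0,"z":-0.3,"wx":0,"wy":0,"wz":0},
  {"x":12.2,"y":0,"z":0.1,"wx":0,"wy":0,"wz":0},
  {"x":12.2,"y":0,"z":0.9,"wx":0,"wy":0,"wz":0},
])

```text
clock: 14.75
ee_pos: [0.5902, -0.0672, 0.1499]
tool_rot: [-0.0, 3.142, 0.0]
contact_force: [-1.5, 0.6, -3.5]
gripper_width: 0.275
grasp_force: 24.5
```

drive_tool([
  {"x":12.1,"y":0,"z":1.7,"wx":0,"wy":0,"wz":0},
  {"x":12,"y":0,"z":2.4,"wx":0,"wy":0,"wz":0},
  {"x":11.8,"y":0,"z":3.2,"wx":0,"wy":0,"wz":0},
  {"x":11.6,"y":0,"z":3.9,"wx":0,"wy":0,"wz":0},
  {"x":11.3,"y":0,"z":4.6,"wx":0,"wy":0,"wz":0},
])

```text
clock: 15.25
ee_pos: [0.5373, -0.0674, 0.1412]
tool_rot: [-0.001, 3.127, -0.001]
contact_force: [-3.6, 1.2, 26.5]
gripper_width: 0.275
grasp_force: 29.2
```

drive_tool([
  {"x":11,"y":0,"z":5.3,"wx":0,"wy":0,"wz":0},
  {"x":10.6,"y":0,"z":6,"wx":0,"wy":0,"wz":0},
  {"x":9,"y":0,"z":6.7,"wx":0,"wy":0,"wz":0},
  {"x":8.6,"y":0,"z":7.3,"wx":0,"wy":0,"wz":0},
  {"x":8.1,"y":0,"z":7.9,"wx":0,"wy":0,"wz":0},
])

```text
clock: 15.75
ee_pos: [0.4799, -0.068, 0.1046]
tool_rot: [-0.0, -3.137, 0.004]
contact_force: [-20.8, -1.4, 32.6]
gripper_width: 0.275
grasp_force: 38.4
```

```bash
python3 - <<'E'
from h import *
st()
p,d=arm.camera("side");a=cv2.resize(p[130:330,180:380],(500,500),interpolation=cv2.INTER_CUBIC);cv2.imwrite("pics/s7.png",a[:,:,::-1])
E
```

```text
t 15.75 p [479.9 -68.  104.6] F [-20.8  -1.4  32.6] w 0.275 g 38.4
[[-1.0, 0.0, -0.005], [0.0, 1.0, -0.003], [0.005, -0.003, -1.0]]
```

View pics/s7.png

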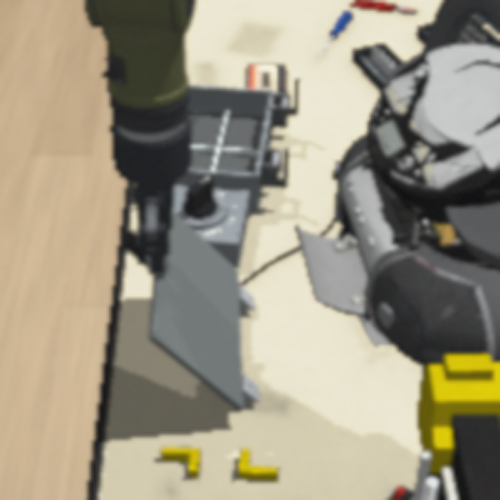

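drive_tool([
  {"x":2,"y":0,"z":-2,"wx":0,"wy":0,"wz":0},
  {"x":1,"y":0,"z":-2,"wx":0,"wy":0,"wz":0},
  {"x":0,"y":0,"z":0,"wx":0,"wy":0,"wz":0},
  {"x":0,"y":0,"z":0,"wx":0,"wy":0,"wz":0},
  {"x":0,"y":0,"z":0,"wx":0,"wy":0,"wz":0},
])

```text
clock: 16.3
ee_pos: [0.4803, -0.0674, 0.1052]
tool_rot: [0.0, -3.139, 0.001]
contact_force: [-6.1, -1.7, 6.7]
gripper_width: 0.274
grasp_force: 29.2
```

```bash
python3 - <<'E'
from h import *
st()
p,d=arm.camera("side");W=cloud("side",d)
v=p.max(2)
q=(W[...,0]>.42)&(W[...,0]<.64)&(W[...,1]>-.165)&(W[...,1]<-.09)&(W[...,2]>.015)
P=W[q];c=P.mean(0);u,s,vt=np.linalg.svd(P-c,full_matrices=False);n=vt[2];r=abs((P-c)@n);P=P[r<.006];c=P.mean(0);n=np.linalg.svd(P-c,full_matrices=False)[2][2];print("n",n.round(3),"tilt from flat",np.arccos(abs(n[2])).round(3),"x",np.percentile(P[:,0],[1,99]).round(3),"z",np.percentile(P[:,2],[1,99]).round(3),len(P))
E
```

```text
t 16.3 p [480.3 -67.4 105.2] F [-6.1 -1.7  6.7] w 0.274 g 29.2
[[-1.0, -0.0, -0.002], [-0.0, 1.0, -0.001], [0.002, -0.001, -1.0]]
n [-0.176 -0.984 -0.004] tilt from flat 1.567 x [0.422 0.554] z [0.049 0.641] 3061
```

drive_tool([
  {"x":8.8,"y":0,"z":8.3,"wx":0,"wy":0,"wz":0},
  {"x":8.3,"y":0,"z":8.8,"wx":0,"wy":0,"wz":0},
  {"x":7.7,"y":0,"z":9.3,"wx":0,"wy":0,"wz":0},
  {"x":7.1,"y":0,"z":9.8,"wx":0,"wy":0,"wz":0},
  {"x":6.4,"y":0,"z":10.2,"wx":0,"wy":0,"wz":0},
])

```text
clock: 16.85
ee_pos: [0.4423, -0.067, 0.0581]
tool_rot: [0.0, -3.141, -0.001]
contact_force: [-2.2, -0.6, 0.7]
gripper_width: 0.272
grasp_force: 22.7
```

drive_tool([
  {"x":5.8,"y":0,"z":10.6,"wx":0,"wy":0,"wz":0},
  {"x":5.1,"y":0,"z":11,"wx":0,"wy":0,"wz":0},
  {"x":4.4,"y":0,"z":11.2,"wx":0,"wy":0,"wz":0},
  {"x":3.6,"y":0,"z":11.5,"wx":0,"wy":0,"wz":0},
  {"x":2.9,"y":0,"z":11.7,"wx":0,"wy":0,"wz":0},
])

```text
clock: 17.35
ee_pos: [0.4219, -0.0671, 0.002]
tool_rot: [-0.001, 3.141, 0.001]
contact_force: [-1.2, -0.3, 0.4]
gripper_width: 0.267
grasp_force: 21.3
```

```bash
python3 - <<'E'
from h import *
st()
p,d=arm.camera("side");a=cv2.resize(p[130:330,180:380],(500,500),interpolation=cv2.INTER_CUBIC);cv2.imwrite("pics/s8.png",a[:,:,::-1])
W=cloud("side",d);m=(abs(W[...,1]+.15)<.012)&(W[...,0]>.42)&(W[...,0]<.65)
for x in np.arange(.43,.64,.02):
    k=m&(abs(W[...,0]-x)<.01);print(x.round(2),np.median(W[k][:,2]).round(3) if k.any() else None,end=" ")
E
```

```text
t 17.35 p [421.9 -67.1   2. ] F [-1.2 -0.3  0.4] w 0.267 g 21.3
[[-1.0, -0.0, 0.001], [-0.0, 1.0, 0.0], [-0.001, 0.0, -1.0]]
0.43 0.032 0.45 0.031 0.47 0.029 0.49 0.027 0.51 0.025 0.53 0.023 0.55 0.022 0.57 0.006 0.59 0.001 0.61 0.001 0.63 0.001
```

drive_tool([
  {"x":0,"y":0,"z":5,"wx":0,"wy":0,"wz":0},
  {"x":0,"y":0,"z":5,"wx":0,"wy":0,"wz":0},
  {"x":-4,"y":0,"z":0,"wx":0,"wy":0,"wz":0},
  {"x":-5,"y":0,"z":0,"wx":0,"wy":0,"wz":0},
  {"x":-5,"y":0,"z":0,"wx":0,"wy":0,"wz":0},
])

```text
clock: 17.9
ee_pos: [0.4364, -0.0673, -0.0071]
tool_rot: [-0.0, 3.141, -0.0]
contact_force: [-1.6, 0.2, -0.7]
gripper_width: 0.269
grasp_force: 20.3
```

drive_tool([
  {"x":-5,"y":0,"z":0,"wx":0,"wy":0,"wz":0},
  {"x":0,"y":0,"z":0,"wx":0,"wy":0,"wz":0},
  {"x":0,"y":0,"z":2,"wx":0,"wy":0,"wz":0},
  {"x":0,"y":0,"z":0,"wx":0,"wy":0,"wz":0},
  {"x":0,"y":0,"z":0,"wx":0,"wy":0,"wz":0},
])

```text
clock: 18.4
ee_pos: [0.4419, -0.0674, -0.009]
tool_rot: [-0.0, 3.139, -0.0]
contact_force: [1.9, -0.9, -1.1]
gripper_width: 0.268
grasp_force: 21.9
```

drive_tool([
  {"x":0,"y":0,"z":0,"wx":0,"wy":0,"wz":0},
  {"x":0,"y":0,"z":0,"wx":0,"wy":0,"wz":0},
  {"x":0,"y":0,"z":0,"wx":0,"wy":0,"wz":0},
  {"x":0,"y":0,"z":0,"wx":0,"wy":0,"wz":0},
  {"x":0,"y":0,"z":0,"wx":0,"wy":0,"wz":0},
], gripper=0.4)

```text
clock: 18.9
ee_pos: [0.4401, -0.0672, -0.0095]
tool_rot: [0.0, -3.141, 0.0]
contact_force: [0.8, -0.5, 0.0]
gripper_width: 0.598
grasp_force: 0.0
```

drive_tool([
  {"x":0,"y":0,"z":-20,"wx":0,"wy":0,"wz":0},
  {"x":0,"y":0,"z":-30,"wx":0,"wy":0,"wz":0},
  {"x":0,"y":0,"z":-30,"wx":0,"wy":0,"wz":0},
  {"x":0,"y":0,"z":-30,"wx":0,"wy":0,"wz":0},
  {"x":0,"y":0,"z":-30,"wx":0,"wy":0,"wz":0},
])

```text
clock: 19.4
ee_pos: [0.4399, -0.0672, 0.1318]
tool_rot: [0.0, -3.141, -0.0]
contact_force: [1.0, -0.8, -0.8]
gripper_width: 0.597
grasp_force: 0.0
```

drive_tool([
  {"x":0,"y":35,"z":0,"wx":0,"wy":0,"wz":0},
  {"x":0,"y":40,"z":0,"wx":0,"wy":0,"wz":0},
  {"x":0,"y":40,"z":0,"wx":0,"wy":0,"wz":0},
  {"x":0,"y":40,"z":0,"wx":0,"wy":0,"wz":0},
  {"x":0,"y":40,"z":0,"wx":0,"wy":0,"wz":0},
])

```text
clock: 19.9
ee_pos: [0.4399, 0.1292, 0.1307]
tool_rot: [0.0, 3.141, -0.0]
contact_force: [0.4, 0.0, 0.6]
gripper_width: 0.6
grasp_force: 0.0
```

```bash
python3 - <<'E'
from h import *
st()
p,d=arm.camera("side");W=cloud("side",d);m=(abs(W[...,1]+.12)<.012)&(W[...,0]>.42)&(W[...,0]<.65)
for x in np.arange(.41,.64,.02):
    k=m&(abs(W[...,0]-x)<.01);print(x.round(2),np.median(W[k][:,2]).round(3) if k.any() else None,end=" ")
p,d=arm.camera("top");np.save("pics/top2.npy",d);cv2.imwrite("pics/top2.png",p[:,:,::-1])
a=cv2.resize(p[170:270,160:440],(800,286),interpolation=cv2.INTER_CUBIC);b=cv2.resize(p[195:255,365:435],(350,300),interpolation=cv2.INTER_CUBIC);c=np.zeros((600,800,3),np.uint8);c[:286]=a;c[300:,:350]=b
cv2.imwrite("pics/t2.png",c[:,:,::-1])
for ce,w,px in brackets(p): print("br",np.round(ce*1000,1),np.round(px,1),len(w))
E
```

```text
t 19.9 p [439.9 129.2 130.7] F [0.4 0.  0.6] w 0.6 g 0.0
[[-1.0, 0.0, 0.0], [0.0, 1.0, -0.0], [-0.0, -0.0, -1.0]]
0.41 None 0.43 0.0 0.45 0.015 0.47 0.017 0.49 0.018 0.51 0.02 0.53 0.022 0.55 0.024 0.57 0.026 0.59 0.029 0.61 0.001 0.63 0.001 br [ 510.1 -216.6] [380.6 237. ] 53
br [ 514.7 -316.7] [413.7 236. ] 55
br [ 575.7 -229.6] [384.9 215.4] 54
br [ 593.5 -301.1] [408.4 210. ] 55
```

View pics/t2.png

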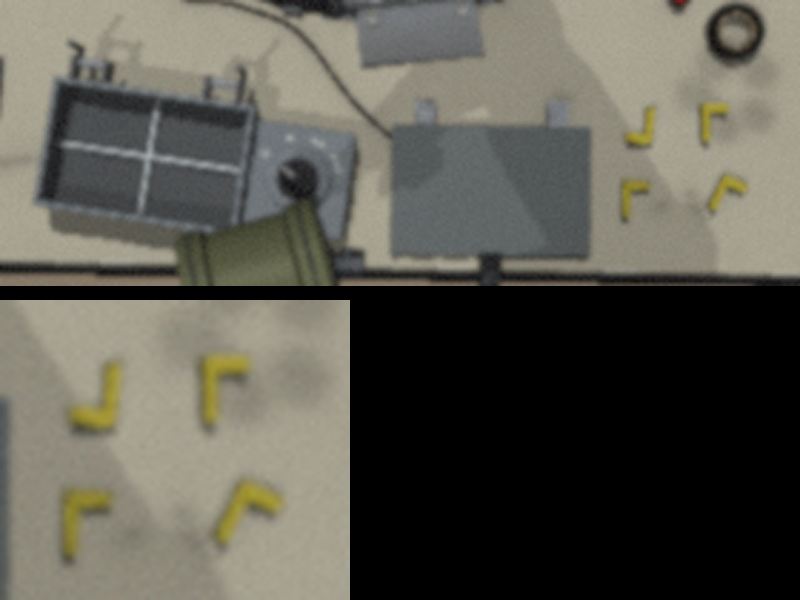

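```bash
python3 - <<'E'
from h import *
d=np.load("pics/top2.npy");W=cloud("top",d)
m=(W[...,0]>.45)&(W[...,0]<.59)&(W[...,1]>-.16)&(W[...,1]<.025)&(W[...,2]<.08)
P=W[m];A=np.c_[P[:,:2]-[.52,-.067],np.ones(len(P))];print(np.linalg.lstsq(A,P[:,2],rcond=None)[0].round(4))
p,d=arm.camera("side");W=cloud("side",d)
for y in(-.16,-.12,-.06,0,.02):
    m=(abs(W[...,1]-y)<.01);print(y,[np.median(W[m&(abs(W[...,0]-x)<.01)][:,2]).round(3) for x in np.arange(.45,.66,.02)])
b=cv2.resize(p[190:290,200:340],(800,571),interpolation=cv2.INTER_CUBIC);cv2.imwrite("pics/s9.png",b[:,:,::-1])
E
```

```text
[ 0.0393 -0.0003  0.0206]
-0.16 [np.float64(0.015), np.float64(0.016), np.float64(0.018), np.float64(0.019), np.float64(0.022), np.float64(0.023), np.float64(0.024), np.float64(0.0), np.float64(0.001), np.float64(0.001), np.float64(0.001)]
-0.12 [np.float64(0.015), np.float64(0.016), np.float64(0.018), np.float64(0.02), np.float64(0.022), np.float64(0.024), np.float64(0.026), np.float64(0.028), np.float64(0.001), np.float64(0.0), np.float64(0.0)]
-0.06 [np.float64(0.016), np.float64(0.016), np.float64(0.019), np.float64(0.021), np.float64(0.022), np.float64(0.024), np.float64(0.026), np.float64(0.001), np.float64(0.001), np.float64(0.001), np.float64(0.001)]
0 [np.float64(0.015), np.float64(0.018), np.float64(0.019), np.float64(0.02), np.float64(0.022), np.float64(0.024), np.float64(0.026), np.float64(0.023), np.float64(0.001), np.float64(0.001), np.float64(0.004)]
0.02 [np.float64(0.016), np.float64(0.017), np.float64(0.018), np.float64(0.02), np.float64(0.023), np.float64(0.024), np.float64(0.026), np.float64(0.028), np.float64(0.001), np.float64(0.001), np.float64(0.003)]
```

View pics/s9.png

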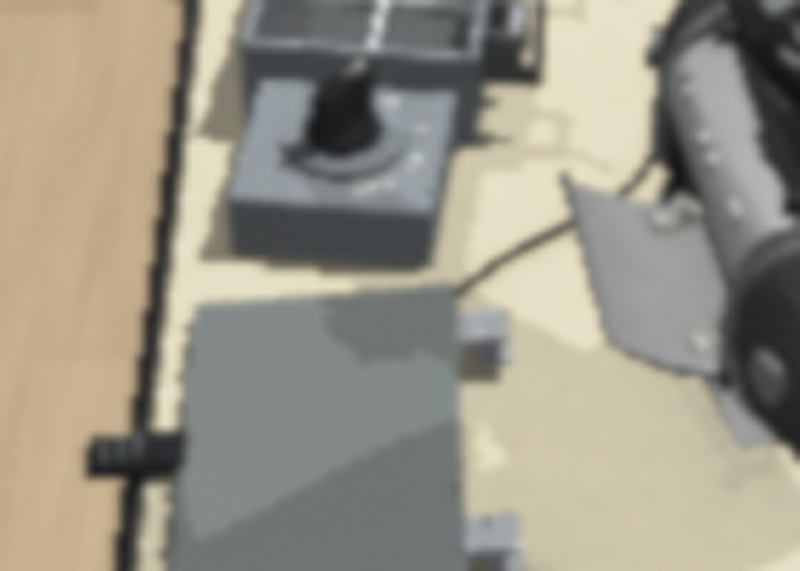

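```bash
python3 - <<'E'
from h import *
ds=[arm.camera("side")[1] for _ in range(4)];W=cloud("side",np.median(ds,0))
for c in(283,285,287): print(c,[(r,*(W[r,c]*1000).round().astype(int).tolist()) for r in range(242,262)])
ds=[arm.camera("top")[1] for _ in range(6)];W=cloud("top",np.median(ds,0))
m=(W[...,0]>.455)&(W[...,0]<.585)&(W[...,1]>-.16)&(W[...,1]<.025)
def pl(m):
    P=W[m];A=np.c_[P[:,:2]-P[:,:2].mean(0),np.ones(len(P))];k=np.linalg.lstsq(A,P[:,2],rcond=None)[0];g=abs(A@k-P[:,2])<.004;return np.linalg.lstsq(A[g],P[g,2],rcond=None)[0].round(4)
print("lid",pl(m&(abs(W[...,2]-.02)<.015)),"table",pl((W[...,0]>.45)&(W[...,0]<.6)&(W[...,1]>-.4)&(W[...,1]<-.2)))
E
```

```text
283 [(242, 590, 53, 1), (243, 590, 50, 0), (244, 588, 14, 29), (245, 588, 9, 29), (246, 588, 3, 31), (247, 588, 0, 30), (248, 588, -4, 29), (249, 588, -7, 29), (250, 588, -7, 25), (251, 588, -6, 20), (252, 589, 10, 0), (253, 589, 6, 0), (254, 588, 1, 1), (255, 588, -4, 1), (256, 588, -6, 0), (257, 588, -10, 0), (258, 588, -15, 1), (259, 588, -20, 1), (260, 588, -24, 1), (261, 588, -28, 1)]
285 [(242, 596, 53, 2), (243, 596, 49, 0), (244, 594, 14, 29), (245, 594, 10, 29), (246, 594, 6, 29), (247, 594, 1, 29), (248, 594, -3, 29), (249, 594, -8, 29), (250, 594, 4, 14), (251, 594, -1, 15), (252, 594, -5, 15), (253, 594, -6, 12), (254, 594, 2, 0), (255, 594, -4, 2), (256, 594, -8, 2), (257, 594, -11, 1), (258, 594, -16, 1), (259, 594, -21, 2), (260, 594, -23, 0), (261, 593, -28, 1)]
287 [(242, 602, 54, 0), (243, 602, 49, 1), (244, 600, 11, 32), (245, 600, 7, 31), (246, 600, 4, 30), (247, 600, -1, 31), (248, 599, -4, 29), (249, 599, -8, 29), (250, 600, 1, 17), (251, 600, 0, 14), (252, 600, -4, 14), (253, 600, -7, 13), (254, 600, 0, 2), (255, 600, -3, 1), (256, 600, -8, 1), (257, 600, -12, 1), (258, 600, -15, 1), (259, 599, -20, 1), (260, 599, -22, -1), (261, 599, -28, 1)]
lid [0.0909 0.0006 0.0216] table [0.001  0.0005 0.0011]
```

```bash
python3 - <<'E'
from h import *
p,_=arm.camera("side");ds=[arm.camera("side")[1] for _ in range(6)];W=cloud("side",np.median(ds,0));v=p.max(2)
for c in range(284,304,2):
    r=225+np.argmin(v[225:242,c]);print(c,r,v[r,c],(W[r-1:r+2,c]*1000).round().astype(int).tolist())
p0=cv2.imread("pics/top1.png")[:,:,::-1];W1=cloud("top",np.load("pics/top1.npy"))
m=(p0.max(2)<110)&(W1[...,0]>.45)&(W1[...,0]<.64)&(W1[...,1]>-.2)&(W1[...,1]<.06)
for y in np.arange(-.18,.06,.015):
    k=m&(abs(W1[...,1]-y)<.0075);print(y.round(3),k.sum(),W1[k][:,0].round(3)[:8],W1[k][:,2].round(3)[:8])
E
```

```text
284 238 135 [[593, 69, 8], [593, 67, 5], [593, 67, 1]]
286 236 124 [[600, 79, 6], [600, 75, 6], [600, 72, 5]]
288 235 133 [[606, 83, 7], [606, 79, 7], [606, 82, 0]]
290 234 136 [[612, 87, 7], [612, 84, 6], [612, 86, 0]]
292 233 130 [[619, 91, 8], [619, 88, 6], [619, 89, 2]]
294 232 130 [[625, 98, 7], [625, 95, 5], [625, 95, 1]]
296 231 130 [[632, 101, 8], [632, 101, 4], [632, 100, 1]]
298 230 129 [[638, 106, 7], [638, 104, 5], [638, 104, 1]]
300 229 116 [[638, 35, 72], [638, 33, 70], [645, 108, 1]]
302 231 137 [[643, 24, 73], [642, 19, 74], [642, 13, 75]]
-0.18 0 [] []
-0.165 0 [] []
-0.15 0 [] []
-0.135 14 [0.567 0.564 0.564 0.561 0.561 0.558 0.558 0.554] [0.011 0.001 0.007 0.004 0.006 0.003 0.008 0.008]
-0.12 12 [0.548 0.548 0.548 0.545 0.545 0.545 0.545 0.542] [0.001 0.005 0.01  0.003 0.011 0.005 0.01  0.011]
-0.105 13 [0.542 0.542 0.542 0.539 0.539 0.539 0.539 0.539] [0.004 0.009 0.009 0.003 0.007 0.004 0.006 0.009]
-0.09 11 [0.535 0.536 0.536 0.536 0.532 0.532 0.532 0.532] [0.009 0.007 0.006 0.006 0.007 0.008 0.006 0.007]
-0.075 13 [0.532 0.532 0.529 0.529 0.529 0.529 0.529 0.52
[... 223 characters left out ...]
0.007 0.008 0.004 0.01  0.    0.005 0.009 0.008]
-0.03 11 [0.531 0.531 0.532 0.532 0.528 0.528 0.529 0.528] [0.009 0.006 0.003 0.001 0.003 0.009 0.001 0.007]
-0.015 13 [0.537 0.537 0.537 0.534 0.534 0.534 0.534 0.534] [0.008 0.005 0.006 0.003 0.007 0.005 0.012 0.009]
0.0 15 [0.546 0.543 0.543 0.543 0.54  0.54  0.54  0.54 ] [0.004 0.013 0.013 0.005 0.007 0.004 0.005 0.001]
0.015 13 [0.555 0.552 0.552 0.552 0.549 0.549 0.549 0.549] [0.009 0.009 0.012 0.007 0.008 0.012 0.004 0.011]
0.03 15 [0.64  0.64  0.637 0.637 0.638 0.564 0.561 0.561] [0.077 0.077 0.076 0.073 0.072 0.007 0.007 0.011]
0.045 23 [0.639 0.64  0.64  0.637 0.637 0.638 0.637 0.637] [0.083 0.077 0.079 0.075 0.079 0.071 0.074 0.073]
```

The lid rests upright-side on the 8 mm mains cable, tilted only about 0.09 rad. It is stable and I'll accept that. The four brackets are unmoved in the top view, so next I measure their poses.

```bash
cat >> h.py <<'E'
def softpose(p,reg=(.3,.68,-.42,-.15),z=.011,blobs=None):
    hsv=cv2.cvtColor(p,cv2.COLOR_RGB2HSV);q=p.astype(float);yl=np.minimum(q[...,0],q[...,1])-q[...,2]
    yl=np.clip(yl-45,0,None)  # soft yellowness
    r=[(8*40,-10,0,8,40),(200,4,15,20,10)];A=sum(a[0] for a in r);c=sum(a[0]*np.array(a[1:3]) for a in r)/A
    M=np.zeros((2,2))
    for a,x,y,w,h in r:
        d=np.array([x,y])-c;M+=a*(np.outer(d,d)+np.diag([w*w/12,h*h/12]))
    th0=.5*np.arctan2(2*M[0,1],M[0,0]-M[1,1]);out=[]
    for ce,w,px in brackets(p,z,reg):
        u0,v0=int(px[0])-12,int(px[1])-12;s=yl[v0:v0+25,u0:u0+25];v,u=np.mgrid[v0:v0+25,u0:u0+25]
        W=cast("top",np.c_[u.ravel(),v.ravel()],z)[:,:2]*1000;g=s.ravel()*(np.hypot(*(W-ce*1000).T)<33)
        m=(g[:,None]*W).sum(0)/g.sum();D=W-m;C=(g[:,None]*D).T@D/g.sum()
        th=.5*np.arctan2(2*C[0,1],C[0,0]-C[1,1])-th0
        # sign by cubic skew along the bracket's x (long-leg side heavy) 
        best=None
        for k in(0,np.pi):
            a=th+k;ex=np.array([np.cos(a),np.sin(a)]);ey=np.array([-ex[1],ex[0]])
            sk=(g*(D@ex)**3).sum()/g.sum()-(g*(D@ey)**3).sum()/g.sum()
            if best is None or sk>best[0]: best=(sk,a,ex,ey)
        sk,a,ex,ey=best;o=m-c[0]*ex-c[1]*ey
        a=(a+np.pi)%(2*np.pi)-np.pi
        grip=o-10*ex-4*ey
        tn=(a-np.pi/2+np.pi/2)%np.pi-np.pi/2   # tool yaw (0: tool y=+Y) aligning y with +-x_b
        out.append((o,a,grip,tn));print("br o",o.round(1),"yaw",round(a,3),"grip",grip.round(1),"toolyaw",round(tn,3),"skew",round(sk),"ev",np.sqrt(np.linalg.eigvalsh(C)).round(1))
    return out
E
python3 - <<'E'
from h import *
p=cv2.imread("pics/top2.png")[:,:,::-1].copy();softpose(p)
r=[];
for x0,x1,y0,y1 in((-14,-6,-20,20),(-6,14,10,20)):
    X,Y=np.meshgrid(np.arange(x0,x1,.5),np.arange(y0,y1,.5));r.append(np.c_[X.ravel(),Y.ravel()])
r=np.vstack(r);r=r-r.mean(0);print("tmpl skew",((r[:,0]**3).mean()-(r[:,1]**3).mean()).round(),"ev",np.sqrt(np.linalg.eigvalsh(np.cov(r.T))).round(1))
E
```

```text
br o [ 504.3 -220.8] yaw -1.62 grip [ 500.8 -210.6] toolyaw -0.05 skew 1002 ev [ 4.8 10.6]
br o [ 508.8 -320.1] yaw -2.03 grip [ 509.6 -309.4] toolyaw -0.459 skew 1287 ev [ 5.2 11.6]
br o [ 581.9 -226.3] yaw 1.495 grip [ 585.1 -236.6] toolyaw -0.076 skew 1152 ev [ 5.2 11.4]
br o [ 587.7 -306.2] yaw -1.554 grip [ 583.6 -296.3] toolyaw 0.017 skew 1351 ev [ 5.4 11.7]
tmpl skew 1575.0 ev [ 6.2 12.8]
```

drive_tool([
  {"x":-5,"y":-20,"z":0,"wx":0,"wy":0,"wz":0.01},
  {"x":-5,"y":-30,"z":0,"wx":0,"wy":0,"wz":0.01},
  {"x":-5,"y":-30,"z":0,"wx":0,"wy":0,"wz":0.01},
  {"x":-5,"y":-30,"z":0,"wx":0,"wy":0,"wz":0.01},
  {"x":-5,"y":-30,"z":0,"wx":0,"wy":0,"wz":0.01},
], gripper=0.74)

```text
clock: 21.4
ee_pos: [0.4625, -0.0137, 0.1306]
tool_rot: [0.078, 3.14, 0.0]
contact_force: [-0.4, -0.4, -0.5]
gripper_width: 0.264
grasp_force: 0.0
```

drive_tool([
  {"x":-5,"y":-30,"z":0,"wx":0,"wy":0,"wz":0},
  {"x":-5,"y":-30,"z":0,"wx":0,"wy":0,"wz":0},
  {"x":-5,"y":-30,"z":0,"wx":0,"wy":0,"wz":0},
  {"x":-5,"y":-30,"z":0,"wx":0,"wy":0,"wz":0},
  {"x":-5,"y":-30,"z":0,"wx":0,"wy":0,"wz":0},
])

```text
clock: 21.9
ee_pos: [0.4799, -0.1649, 0.1306]
tool_rot: [0.078, 3.141, 0.0]
contact_force: [1.5, -0.2, 0.4]
gripper_width: 0.258
grasp_force: 0.0
```

drive_tool([
  {"x":-5,"y":-30,"z":0,"wx":0,"wy":0,"wz":0},
  {"x":-5,"y":-20,"z":30,"wx":0,"wy":0,"wz":0},
  {"x":0,"y":0,"z":30,"wx":0,"wy":0,"wz":0},
  {"x":0,"y":0,"z":30,"wx":0,"wy":0,"wz":0},
  {"x":0,"y":0,"z":0,"wx":0,"wy":0,"wz":0},
])

```text
clock: 22.4
ee_pos: [0.4836, -0.2128, 0.0369]
tool_rot: [-0.079, -3.133, -0.005]
contact_force: [-0.9, 0.8, -0.8]
gripper_width: 0.261
grasp_force: 0.0
```

drive_tool([
  {"x":0,"y":0,"z":0,"wx":0,"wy":0,"wz":0},
  {"x":0,"y":0,"z":0,"wx":0,"wy":0,"wz":0},
  {"x":0,"y":0,"z":0,"wx":0,"wy":0,"wz":0},
  {"x":0,"y":0,"z":0,"wx":0,"wy":0,"wz":0},
  {"x":0,"y":0,"z":0,"wx":0,"wy":0,"wz":0},
])

```text
clock: 22.9
ee_pos: [0.488, -0.2144, 0.0415]
tool_rot: [0.078, 3.139, -0.001]
contact_force: [-0.3, -0.3, -0.5]
gripper_width: 0.264
grasp_force: 0.0
```

```bash
python3 - <<'E'
from h import *
s,R=st();e=np.array(s["ee_pos"])
p,_=arm.camera("side");ds=[arm.camera("side")[1] for _ in range(3)];W=cloud("side",np.median(ds,0))
q=(abs(W[...,0]-e[0])<.03)&(abs(W[...,1]-e[1])<.045)&(W[...,2]>.02)
for z in np.arange(.02,.13,.008):
    m=q&(abs(W[...,2]-z)<.004)
    if m.sum(): print(z.round(3),m.sum(),"x",W[m][:,0].min().round(3),W[m][:,0].max().round(3),"y",W[m][:,1].min().round(3),W[m][:,1].max().round(3))
print(proj("side",e+[0,0,.03]))
u,v=proj("side",e+[0,0,.03])[0].astype(int);a=cv2.resize(p[v-35:v+40,u-50:u+50],(800,600),interpolation=cv2.INTER_CUBIC);cv2.imwrite("pics/s10.png",a[:,:,::-1])
E
```

```text
t 22.9 p [ 488.  -214.4   41.5] F [-0.3 -0.3 -0.5] w 0.264 g 0.0
[[-0.999, 0.05, 0.002], [0.05, 0.999, -0.001], [-0.002, -0.001, -1.0]]
0.02 8 x 0.498 0.516 y -0.173 -0.17
0.076 6 x 0.479 0.499 y -0.233 -0.203
0.084 25 x 0.477 0.5 y -0.239 -0.203
0.092 17 x 0.477 0.5 y -0.24 -0.203
0.1 12 x 0.481 0.5 y -0.239 -0.206
0.116 4 x 0.496 0.503 y -0.235 -0.195
0.124 26 x 0.476 0.503 y -0.258 -0.197
[[244.22191803 295.4900334 ]]
```

View pics/s10.png

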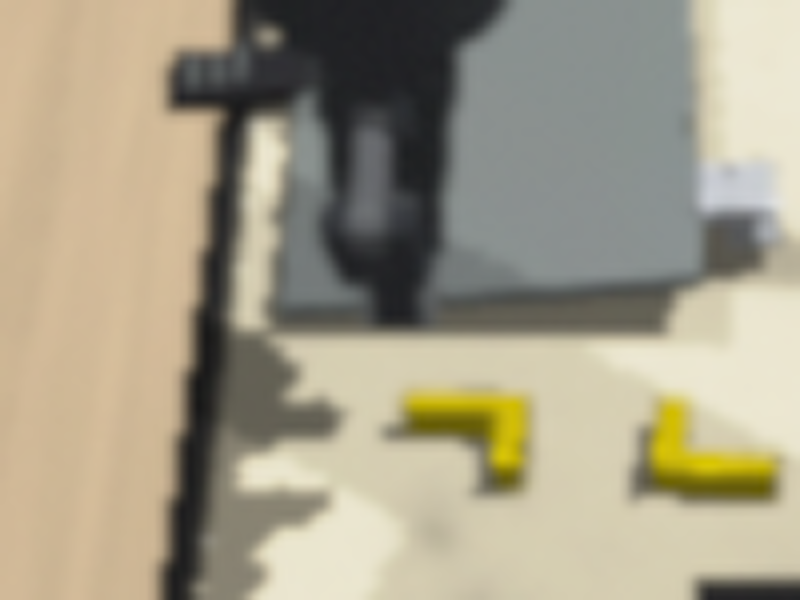

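drive_tool([
  {"x":-6,"y":2.2,"z":10,"wx":0,"wy":0,"wz":0},
  {"x":-6.5,"y":2.2,"z":15,"wx":0,"wy":0,"wz":0},
  {"x":0,"y":0,"z":15,"wx":0,"wy":0,"wz":0},
  {"x":0,"y":0,"z":15,"wx":0,"wy":0,"wz":0},
  {"x":0,"y":0,"z":12,"wx":0,"wy":0,"wz":0},
])

```text
clock: 23.6
ee_pos: [0.4998, -0.21, -0.028]
tool_rot: [-0.078, -3.14, -0.001]
contact_force: [-0.4, 0.1, -0.3]
gripper_width: 0.259
grasp_force: 0.0
```

drive_tool([
  {"x":0,"y":0,"z":0,"wx":0,"wy":0,"wz":0},
  {"x":0,"y":0,"z":0,"wx":0,"wy":0,"wz":0},
  {"x":0,"y":0,"z":0,"wx":0,"wy":0,"wz":0},
  {"x":0,"y":0,"z":0,"wx":0,"wy":0,"wz":0},
  {"x":0,"y":0,"z":0,"wx":0,"wy":0,"wz":0},
], gripper=1, newtons=40)

```text
clock: 24.1
ee_pos: [0.5006, -0.2107, -0.0257]
tool_rot: [0.078, 3.139, -0.001]
contact_force: [-0.1, 0.1, -0.3]
gripper_width: 0.077
grasp_force: 42.2
```

drive_tool([
  {"x":0,"y":0,"z":-16,"wx":0,"wy":0,"wz":0},
  {"x":0,"y":0,"z":-30,"wx":0,"wy":0,"wz":0},
  {"x":0,"y":0,"z":-30,"wx":0,"wy":0,"wz":0.02},
  {"x":0,"y":0,"z":-30,"wx":0,"wy":0,"wz":0.03},
  {"x":0,"y":0,"z":-30,"wx":0,"wy":0,"wz":0.02},
])

```text
clock: 24.6
ee_pos: [0.5, -0.2104, 0.1112]
tool_rot: [0.19, 3.135, -0.0]
contact_force: [0.9, 0.0, 1.0]
gripper_width: 0.075
grasp_force: 42.2
```

drive_tool([
  {"x":2,"y":15,"z":0,"wx":0,"wy":0,"wz":0},
  {"x":3.7,"y":30,"z":0,"wx":0,"wy":0,"wz":0},
  {"x":3.7,"y":30,"z":0,"wx":0,"wy":0,"wz":0},
  {"x":3.7,"y":30,"z":0,"wx":0,"wy":0,"wz":0},
  {"x":3.7,"y":30,"z":0,"wx":0,"wy":0,"wz":0},
])

```text
clock: 25.1
ee_pos: [0.4987, -0.0728, 0.1092]
tool_rot: [-0.188, -3.135, -0.0]
contact_force: [-0.1, -0.8, -0.7]
gripper_width: 0.08
grasp_force: 42.3
```

drive_tool([
  {"x":3.7,"y":30,"z":0,"wx":0,"wy":0,"wz":0},
  {"x":3.7,"y":30,"z":0,"wx":0,"wy":0,"wz":0},
  {"x":3.7,"y":30,"z":0,"wx":0,"wy":0,"wz":0},
  {"x":3.7,"y":30,"z":0,"wx":0,"wy":0,"wz":0},
  {"x":3.7,"y":30,"z":0,"wx":0,"wy":0,"wz":0},
])

```text
clock: 25.6
ee_pos: [0.4982, 0.0783, 0.1092]
tool_rot: [-0.187, -3.135, 0.0]
contact_force: [0.9, -0.7, -0.2]
gripper_width: 0.079
grasp_force: 42.3
```

drive_tool([
  {"x":3.7,"y":30,"z":0,"wx":0,"wy":0,"wz":0},
  {"x":3.7,"y":30,"z":0,"wx":0,"wy":0,"wz":0},
  {"x":3.7,"y":30,"z":0,"wx":0,"wy":0,"wz":0},
  {"x":3.7,"y":30,"z":0,"wx":0,"wy":0,"wz":0},
  {"x":3.7,"y":30,"z":0,"wx":0,"wy":0,"wz":0},
])

```text
clock: 26.1
ee_pos: [0.4977, 0.2293, 0.1091]
tool_rot: [-0.187, -3.135, 0.0]
contact_force: [0.7, -0.4, 0.4]
gripper_width: 0.079
grasp_force: 42.3
```

drive_tool([
  {"x":0,"y":0,"z":0,"wx":0,"wy":0,"wz":0},
  {"x":0,"y":0,"z":0,"wx":0,"wy":0,"wz":0},
  {"x":0,"y":0,"z":0,"wx":0,"wy":0,"wz":0},
  {"x":0,"y":0,"z":0,"wx":0,"wy":0,"wz":0},
  {"x":0,"y":0,"z":0,"wx":0,"wy":0,"wz":0},
])

```text
clock: 26.6
ee_pos: [0.4986, 0.227, 0.1096]
tool_rot: [-0.19, -3.136, 0.0]
contact_force: [0.3, 0.2, -1.1]
gripper_width: 0.077
grasp_force: 42.3
```

```bash
python3 - <<'E'
from h import *
st();print(np.round(arm.observe()["qpos"],2))
p,d=arm.camera("side");a=cv2.resize(p[120:240,190:310],(600,600),interpolation=cv2.INTER_CUBIC);cv2.imwrite("pics/s11.png",a[:,:,::-1])
p,d=arm.camera("top");softpose(p)
E
```

```text
t 26.6 p [498.6 227.  109.6] F [ 0.3  0.2 -1.1] w 0.077 g 42.3
[[-0.993, 0.121, -0.0], [0.121, 0.993, -0.0], [0.0, -0.0, -1.0]]
[ 0.43  0.35 -0.25  0.97 -0.    0.55]
br o [ 508.8 -320.2] yaw -2.033 grip [ 509.7 -309.4] toolyaw -0.462 skew 1283 ev [ 5.3 11.5]
br o [ 581.7 -226.1] yaw 1.451 grip [ 584.5 -236.5] toolyaw -0.119 skew 1221 ev [ 5.4 11.4]
br o [ 587.7 -306.3] yaw -1.561 grip [ 583.6 -296.4] toolyaw 0.01 skew 1374 ev [ 5.5 11.8]
```

View pics/s11.png

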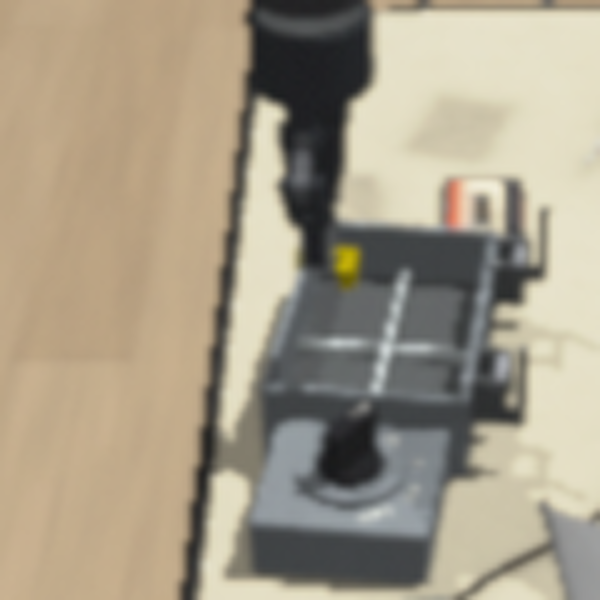

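The picture shows the bracket held over the chamber at crop (345,262). That was my last permitted picture, so I continue on numbers only.

drive_tool([
  {"x":1.6,"y":15,"z":0,"wx":0,"wy":0,"wz":0},
  {"x":1.6,"y":14.5,"z":0,"wx":0,"wy":0,"wz":0},
  {"x":0,"y":0,"z":20,"wx":0,"wy":0,"wz":0},
  {"x":0,"y":0,"z":20,"wx":0,"wy":0,"wz":0},
  {"x":0,"y":0,"z":20,"wx":0,"wy":0,"wz":0},
])

```text
clock: 27.2
ee_pos: [0.4993, 0.2595, 0.0491]
tool_rot: [0.186, 3.135, 0.002]
contact_force: [-0.4, -0.5, -1.3]
gripper_width: 0.077
grasp_force: 42.3
```

drive_tool([
  {"x":0,"y":0,"z":20,"wx":0,"wy":0,"wz":0},
  {"x":0,"y":0,"z":20,"wx":0,"wy":0,"wz":0},
  {"x":0,"y":0,"z":13,"wx":0,"wy":0,"wz":0},
  {"x":0,"y":0,"z":0,"wx":0,"wy":0,"wz":0},
  {"x":0,"y":0,"z":0,"wx":0,"wy":0,"wz":0},
])

```text
clock: 27.7
ee_pos: [0.499, 0.2586, -0.0034]
tool_rot: [-0.187, -3.136, -0.0]
contact_force: [-0.0, 0.4, 0.2]
gripper_width: 0.078
grasp_force: 42.3
```

drive_tool([
  {"x":0,"y":0,"z":0,"wx":0,"wy":0,"wz":0},
  {"x":0,"y":0,"z":0,"wx":0,"wy":0,"wz":0},
  {"x":0,"y":0,"z":0,"wx":0,"wy":0,"wz":0},
  {"x":0,"y":0,"z":-10,"wx":0,"wy":0,"wz":0},
  {"x":0,"y":0,"z":-20,"wx":0,"wy":0,"wz":0},
], gripper=0.74)

```text
clock: 28.2
ee_pos: [0.4977, 0.2568, 0.0263]
tool_rot: [-0.188, -3.133, 0.002]
contact_force: [0.1, -0.4, -0.2]
gripper_width: 0.26
grasp_force: 0.0
```

drive_tool([
  {"x":0,"y":0,"z":-30,"wx":0,"wy":0,"wz":0},
  {"x":0,"y":0,"z":-30,"wx":0,"wy":0,"wz":0},
  {"x":0,"y":0,"z":-24,"wx":0,"wy":0,"wz":0},
  {"x":-3,"y":-15,"z":0,"wx":0,"wy":0,"wz":0},
  {"x":-6,"y":-30,"z":0,"wx":0,"wy":0,"wz":0},
])

```text
clock: 28.7
ee_pos: [0.5036, 0.2127, 0.112]
tool_rot: [0.184, 3.133, 0.003]
contact_force: [-0.0, -0.7, 0.9]
gripper_width: 0.261
grasp_force: 0.0
```

drive_tool([
  {"x":-7,"y":-31,"z":0,"wx":0,"wy":0,"wz":0},
  {"x":-7,"y":-31,"z":0,"wx":0,"wy":0,"wz":0},
  {"x":-7,"y":-31,"z":0,"wx":0,"wy":0,"wz":0},
  {"x":-7,"y":-31,"z":0,"wx":0,"wy":0,"wz":0},
  {"x":-7,"y":-31,"z":0,"wx":0,"wy":0,"wz":0},
])

```text
clock: 29.2
ee_pos: [0.5179, 0.0517, 0.1103]
tool_rot: [-0.189, -3.135, 0.001]
contact_force: [0.6, -0.0, -1.0]
gripper_width: 0.259
grasp_force: 0.0
```

drive_tool([
  {"x":-10,"y":-31,"z":0,"wx":0,"wy":0,"wz":0},
  {"x":-10,"y":-31,"z":0,"wx":0,"wy":0,"wz":0},
  {"x":-10,"y":-31,"z":0,"wx":0,"wy":0,"wz":0},
  {"x":-10,"y":-31,"z":0,"wx":0,"wy":0,"wz":0},
  {"x":-10,"y":-31,"z":0,"wx":0,"wy":0,"wz":0},
])

```text
clock: 29.7
ee_pos: [0.5489, -0.108, 0.1103]
tool_rot: [-0.189, -3.135, 0.0]
contact_force: [0.7, -0.1, -0.1]
gripper_width: 0.262
grasp_force: 0.0
```

```bash
cat >> h.py <<'E'
def inD(W): return (W[...,:2]*1000-[539.6,293.2])@np.array([[.9928,.1198],[-.1198,.9928]])
def dryer(n=1):
    p,d=arm.camera("top");W=cast("top",np.c_[np.nonzero(yellow(p,None))[::-1]],.034);L=inD(W)
    for nm,c in zip(range(4),((-32,51),(-32,-51),(32,51),(32,-51))):
        m=(abs(L[:,0]-c[0])<34)&(abs(L[:,1]-c[1])<50)
        if m.any(): print("comp",nm,"n",m.sum(),"x",L[m,0].min().round(),L[m,0].max().round(),"y",L[m,1].min().round(),L[m,1].max().round())
    return p
E
python3 - <<'E'
from h import *
st();p=dryer();softpose(p)
E
```

```text
t 29.7 p [ 548.9 -108.   110.3] F [ 0.7 -0.1 -0.1] w 0.262 g 0.0
[[-0.993, 0.12, -0.001], [0.12, 0.993, 0.0], [0.001, -0.0, -1.0]]
comp 1 n 78 x -51.0 -8.0 y -63.0 -35.0
br o [ 510.1 -320.7] yaw -2.13 grip [ 512.  -310.1] toolyaw -0.56 skew 1149 ev [ 5.3 10.1]
```

drive_tool([
  {"x":-10.2,"y":-24.7,"z":0,"wx":0,"wy":0,"wz":0},
  {"x":-10.2,"y":-24.7,"z":0,"wx":0,"wy":0,"wz":0},
  {"x":-10.2,"y":-24.7,"z":0,"wx":0,"wy":0,"wz":0},
  {"x":-10.2,"y":-24.7,"z":0,"wx":0,"wy":0,"wz":0},
  {"x":-10.2,"y":-24.7,"z":0,"wx":0,"wy":0,"wz":0},
])

```text
clock: 30.25
ee_pos: [0.5848, -0.2361, 0.1102]
tool_rot: [-0.189, -3.135, -0.0]
contact_force: [-0.2, 0.9, 0.0]
gripper_width: 0.26
grasp_force: 0.0
```

drive_tool([
  {"x":0,"y":0,"z":20,"wx":0,"wy":0,"wz":0},
  {"x":0,"y":0,"z":20,"wx":0,"wy":0,"wz":0},
  {"x":0,"y":0,"z":20,"wx":0,"wy":0,"wz":0},
  {"x":0,"y":0,"z":0,"wx":0,"wy":0,"wz":0},
  {"x":0,"y":0,"z":0,"wx":0,"wy":0,"wz":0},
])

```text
clock: 30.75
ee_pos: [0.5847, -0.2348, 0.0503]
tool_rot: [-0.189, -3.134, -0.001]
contact_force: [0.4, -0.1, -0.2]
gripper_width: 0.262
grasp_force: 0.0
```

```bash
cat >> h.py <<'E'
def sidebr(z=.011):
    # brackets as the side camera sees them: outline centre and extent on the plane of mid height
    p,d=arm.camera("side");m=yellow(p,None)
    for c in cv2.findContours(m,cv2.RETR_EXTERNAL,cv2.CHAIN_APPROX_NONE)[0]:
        if cv2.contourArea(c)<15: continue
        w=cast("side",c[:,0],z)[:,:2]*1000;ce=w.mean(0)
        if 350<ce[0]<680 and -420<ce[1]<-150 and np.ptp(w[:,0])<70: print("side br x",w[:,0].min().round(),w[:,0].max().round(),"y",w[:,1].min().round(),w[:,1].max().round())
E
python3 - <<'E'
from h import *
st();sidebr();p,_=arm.camera("top");softpose(p)
E
```

```text
t 30.75 p [ 584.7 -234.8   50.3] F [ 0.4 -0.1 -0.2] w 0.262 g 0.0
[[-0.993, 0.12, -0.002], [0.12, 0.993, 0.001], [0.002, 0.0, -1.0]]
side br x 662.0 688.0 y -412.0 -310.0
side br x 493.0 529.0 y -342.0 -297.0
side br x 562.0 599.0 y -245.0 -211.0
br o [ 577.4 -228.1] yaw 0.729 grip [ 572.6 -237.7] toolyaw -0.841 skew 89 ev [3.4 7.7]
```

drive_tool([
  {"x":0,"y":-1,"z":18,"wx":0,"wy":0,"wz":0},
  {"x":0,"y":0,"z":18,"wx":0,"wy":0,"wz":0},
  {"x":0,"y":0,"z":18,"wx":0,"wy":0,"wz":0},
  {"x":0,"y":0,"z":12,"wx":0,"wy":0,"wz":0},
  {"x":0,"y":0,"z":10,"wx":0,"wy":0,"wz":0},
])

```text
clock: 31.35
ee_pos: [0.5861, -0.236, -0.0253]
tool_rot: [0.188, 3.135, -0.001]
contact_force: [-0.0, 0.2, 0.5]
gripper_width: 0.259
grasp_force: 0.0
```

drive_tool([
  {"x":0,"y":0,"z":0,"wx":0,"wy":0,"wz":0},
  {"x":0,"y":0,"z":0,"wx":0,"wy":0,"wz":0},
  {"x":0,"y":0,"z":0,"wx":0,"wy":0,"wz":0},
  {"x":0,"y":0,"z":0,"wx":0,"wy":0,"wz":0},
  {"x":0,"y":0,"z":0,"wx":0,"wy":0,"wz":0},
], gripper=1)

```text
clock: 31.85
ee_pos: [0.5861, -0.236, -0.0248]
tool_rot: [0.188, 3.135, -0.001]
contact_force: [0.1, 0.5, -0.3]
gripper_width: 0.075
grasp_force: 41.5
```

drive_tool([
  {"x":0,"y":0,"z":-16,"wx":0,"wy":0,"wz":0},
  {"x":0,"y":0,"z":-30,"wx":0,"wy":0,"wz":0},
  {"x":0,"y":0,"z":-30,"wx":0,"wy":0,"wz":0},
  {"x":0,"y":0,"z":-30,"wx":0,"wy":0,"wz":0},
  {"x":0,"y":0,"z":-30,"wx":0,"wy":0,"wz":0},
])

```text
clock: 32.35
ee_pos: [0.5855, -0.2358, 0.1121]
tool_rot: [0.188, 3.136, -0.0]
contact_force: [0.1, -0.3, 0.2]
gripper_width: 0.073
grasp_force: 41.5
```

drive_tool([
  {"x":12,"y":15,"z":0,"wx":0,"wy":0,"wz":0},
  {"x":12,"y":30,"z":0,"wx":0,"wy":0,"wz":0},
  {"x":12,"y":30,"z":0,"wx":0,"wy":0,"wz":0},
  {"x":12,"y":30,"z":0,"wx":0,"wy":0,"wz":0},
  {"x":12,"y":30,"z":0,"wx":0,"wy":0,"wz":0},
])

```text
clock: 32.85
ee_pos: [0.5418, -0.0936, 0.111]
tool_rot: [0.189, 3.135, 0.0]
contact_force: [0.4, 0.0, 0.5]
gripper_width: 0.075
grasp_force: 41.5
```

drive_tool([
  {"x":13,"y":30,"z":0,"wx":0,"wy":0,"wz":0},
  {"x":0,"y":30,"z":0,"wx":0,"wy":0,"wz":0},
  {"x":0,"y":30,"z":0,"wx":0,"wy":0,"wz":0},
  {"x":0,"y":30,"z":0,"wx":0,"wy":0,"wz":0},
  {"x":0,"y":30,"z":0,"wx":0,"wy":0,"wz":0},
])

```text
clock: 33.35
ee_pos: [0.5473, 0.0571, 0.111]
tool_rot: [0.188, 3.135, 0.0]
contact_force: [0.7, -0.6, -0.7]
gripper_width: 0.078
grasp_force: 41.5
```

drive_tool([
  {"x":0,"y":30,"z":0,"wx":0,"wy":0,"wz":0},
  {"x":0,"y":30,"z":0,"wx":0,"wy":0,"wz":0},
  {"x":0,"y":30,"z":0,"wx":0,"wy":0,"wz":0},
  {"x":0,"y":30,"z":0,"wx":0,"wy":0,"wz":0},
  {"x":0,"y":24,"z":0,"wx":0,"wy":0,"wz":0},
])

```text
clock: 33.85
ee_pos: [0.5646, 0.2006, 0.1109]
tool_rot: [0.187, 3.135, 0.001]
contact_force: [-0.3, -0.7, -0.6]
gripper_width: 0.075
grasp_force: 41.5
```

drive_tool([
  {"x":0,"y":0,"z":0,"wx":0,"wy":0,"wz":0},
  {"x":0,"y":0,"z":0,"wx":0,"wy":0,"wz":0},
  {"x":0,"y":0,"z":15,"wx":0,"wy":0,"wz":0},
  {"x":0,"y":0,"z":15,"wx":0,"wy":0,"wz":0},
  {"x":0,"y":0,"z":0,"wx":0,"wy":0,"wz":0},
])

```text
clock: 34.35
ee_pos: [0.5624, 0.1968, 0.0788]
tool_rot: [-0.19, -3.132, 0.003]
contact_force: [-0.3, -0.8, -0.3]
gripper_width: 0.071
grasp_force: 41.5
```

```bash
python3 - <<'E'
from h import *
st();p,_=arm.camera("top");softpose(p);sidebr()
E
```

```text
t 34.35 p [562.4 196.8  78.8] F [-0.3 -0.8 -0.3] w 0.071 g 41.5
[[-0.993, 0.121, -0.004], [0.121, 0.993, -0.002], [0.004, -0.002, -1.0]]
br o [ 508.7 -320.1] yaw -2.034 grip [ 509.6 -309.4] toolyaw -0.464 skew 1296 ev [ 5.3 11.6]
br o [ 587.7 -306.3] yaw -1.565 grip [ 583.7 -296.3] toolyaw 0.005 skew 1373 ev [ 5.4 11.7]
side br x 663.0 688.0 y -412.0 -310.0
side br x 493.0 529.0 y -342.0 -300.0
```

drive_tool([
  {"x":-1,"y":16,"z":0,"wx":0,"wy":0,"wz":0},
  {"x":-1,"y":16,"z":0,"wx":0,"wy":0,"wz":0},
  {"x":0,"y":0,"z":0,"wx":0,"wy":0,"wz":0},
  {"x":0,"y":0,"z":20,"wx":0,"wy":0,"wz":0},
  {"x":0,"y":0,"z":20,"wx":0,"wy":0,"wz":0},
])

```text
clock: 34.95
ee_pos: [0.5714, 0.2317, 0.0412]
tool_rot: [0.186, 3.133, 0.002]
contact_force: [0.8, 0.2, 0.0]
gripper_width: 0.072
grasp_force: 41.5
```

drive_tool([
  {"x":0,"y":0,"z":20,"wx":0,"wy":0,"wz":0},
  {"x":0,"y":0,"z":14,"wx":0,"wy":0,"wz":0},
  {"x":0,"y":0,"z":8,"wx":0,"wy":0,"wz":0},
  {"x":0,"y":0,"z":0,"wx":0,"wy":0,"wz":0},
  {"x":0,"y":0,"z":0,"wx":0,"wy":0,"wz":0},
])

```text
clock: 35.45
ee_pos: [0.5707, 0.2308, -0.0009]
tool_rot: [0.188, 3.135, 0.0]
contact_force: [0.1, -0.5, -0.2]
gripper_width: 0.076
grasp_force: 41.5
```

drive_tool([
  {"x":0,"y":0,"z":0,"wx":0,"wy":0,"wz":0},
  {"x":0,"y":0,"z":0,"wx":0,"wy":0,"wz":0},
  {"x":0,"y":0,"z":0,"wx":0,"wy":0,"wz":0},
  {"x":0,"y":0,"z":-10,"wx":0,"wy":0,"wz":0},
  {"x":0,"y":0,"z":-20,"wx":0,"wy":0,"wz":0},
], gripper=0.74)

```text
clock: 35.95
ee_pos: [0.5688, 0.2298, 0.0281]
tool_rot: [-0.188, -3.133, 0.002]
contact_force: [-1.1, 0.0, 0.3]
gripper_width: 0.261
grasp_force: 0.0
```

drive_tool([
  {"x":0,"y":0,"z":-30,"wx":0,"wy":0,"wz":0},
  {"x":0,"y":0,"z":-30,"wx":0,"wy":0,"wz":0},
  {"x":0,"y":0,"z":-24,"wx":0,"wy":0,"wz":0},
  {"x":0,"y":-15,"z":0,"wx":0,"wy":0,"wz":0},
  {"x":0,"y":-30,"z":0,"wx":0,"wy":0,"wz":0},
])

```text
clock: 36.45
ee_pos: [0.5659, 0.1866, 0.1138]
tool_rot: [0.184, 3.133, 0.002]
contact_force: [-0.9, -1.4, -0.8]
gripper_width: 0.26
grasp_force: 0.0
```

drive_tool([
  {"x":0,"y":-30,"z":0,"wx":0,"wy":0,"wz":0},
  {"x":0,"y":-30,"z":0,"wx":0,"wy":0,"wz":0},
  {"x":0,"y":-30,"z":0,"wx":0,"wy":0,"wz":0},
  {"x":0,"y":-30,"z":0,"wx":0,"wy":0,"wz":0},
  {"x":0,"y":-30,"z":0,"wx":0,"wy":0,"wz":0},
])

```text
clock: 36.95
ee_pos: [0.5456, 0.0348, 0.1121]
tool_rot: [-0.189, -3.135, 0.001]
contact_force: [-0.3, 0.2, 0.4]
gripper_width: 0.261
grasp_force: 0.0
```

drive_tool([
  {"x":0,"y":-30,"z":0,"wx":0,"wy":0,"wz":0},
  {"x":0,"y":-30,"z":0,"wx":0,"wy":0,"wz":0},
  {"x":0,"y":-30,"z":0,"wx":0,"wy":0,"wz":0},
  {"x":0,"y":-30,"z":0,"wx":0,"wy":0,"wz":0},
  {"x":0,"y":-30,"z":0,"wx":0,"wy":0,"wz":0},
])

```text
clock: 37.45
ee_pos: [0.5275, -0.1138, 0.1121]
tool_rot: [-0.189, -3.135, 0.0]
contact_force: [0.9, -0.2, -0.2]
gripper_width: 0.26
grasp_force: 0.0
```

```bash
python3 - <<'E'
from h import *
st();p=dryer();softpose(p);sidebr()
E
```

```text
t 37.45 p [ 527.5 -113.8  112.1] F [ 0.9 -0.2 -0.2] w 0.26 g 0.0
[[-0.993, 0.12, -0.001], [0.12, 0.993, 0.0], [0.001, -0.0, -1.0]]
comp 1 n 75 x -48.0 -9.0 y -63.0 -35.0
comp 3 n 75 x 14.0 55.0 y -64.0 -35.0
side br x 662.0 688.0 y -412.0 -310.0
side br x 494.0 529.0 y -342.0 -300.0
```

drive_tool([
  {"x":-0.7,"y":-24.5,"z":0,"wx":0,"wy":0,"wz":0},
  {"x":-0.7,"y":-24.5,"z":0,"wx":0,"wy":0,"wz":0},
  {"x":-0.7,"y":-24.5,"z":0,"wx":0,"wy":0,"wz":0},
  {"x":-0.7,"y":-24.5,"z":0,"wx":0,"wy":0,"wz":0},
  {"x":-0.7,"y":-24.5,"z":0,"wx":0,"wy":0,"wz":0},
])

```text
clock: 38.05
ee_pos: [0.5169, -0.2345, 0.1121]
tool_rot: [-0.187, -3.135, -0.001]
contact_force: [0.5, -0.4, 0.7]
gripper_width: 0.262
grasp_force: 0.0
```

drive_tool([
  {"x":-0.7,"y":-24.5,"z":0,"wx":0,"wy":0,"wz":0},
  {"x":-0.7,"y":-24.5,"z":0,"wx":0,"wy":0,"wz":0},
  {"x":-0.7,"y":-24.5,"z":0,"wx":0,"wy":0,"wz":0},
  {"x":0,"y":0,"z":0,"wx":0,"wy":0,"wz":0.1},
  {"x":0,"y":0,"z":0,"wx":0,"wy":0,"wz":0.12},
])

```text
clock: 38.55
ee_pos: [0.5103, -0.3076, 0.1119]
tool_rot: [-0.54, -3.094, -0.001]
contact_force: [-1.1, 0.2, -0.6]
gripper_width: 0.256
grasp_force: 0.0
```

drive_tool([
  {"x":0,"y":0,"z":15,"wx":0,"wy":0,"wz":0.12},
  {"x":0,"y":0,"z":25,"wx":0,"wy":0,"wz":0},
  {"x":0,"y":0,"z":25,"wx":0,"wy":0,"wz":0},
  {"x":0,"y":0,"z":0,"wx":0,"wy":0,"wz":0},
  {"x":0,"y":0,"z":0,"wx":0,"wy":0,"wz":0},
])

```text
clock: 39.05
ee_pos: [0.5103, -0.3067, 0.0473]
tool_rot: [-0.715, -3.057, -0.001]
contact_force: [-0.5, -0.6, 1.0]
gripper_width: 0.26
grasp_force: 0.0
```

```bash
python3 - <<'E'
from h import *
st();sidebr()
E
```

```text
t 39.05 p [ 510.3 -306.7   47.3] F [-0.5 -0.6  1. ] w 0.26 g 0.0
[[-0.896, 0.444, -0.002], [0.444, 0.896, 0.001], [0.002, 0.0, -1.0]]
side br x 662.0 688.0 y -412.0 -310.0
side br x 496.0 529.0 y -342.0 -300.0
```

drive_tool([
  {"x":-0.6,"y":-2.7,"z":16,"wx":0,"wy":0,"wz":0},
  {"x":0,"y":0,"z":18,"wx":0,"wy":0,"wz":0},
  {"x":0,"y":0,"z":18,"wx":0,"wy":0,"wz":0},
  {"x":0,"y":0,"z":12,"wx":0,"wy":0,"wz":0},
  {"x":0,"y":0,"z":8.5,"wx":0,"wy":0,"wz":0},
])

```text
clock: 39.6
ee_pos: [0.511, -0.3103, -0.0247]
tool_rot: [0.715, 3.058, -0.001]
contact_force: [-0.9, -0.1, 0.8]
gripper_width: 0.257
grasp_force: 0.1
```

drive_tool([
  {"x":0,"y":0,"z":0,"wx":0,"wy":0,"wz":0},
  {"x":0,"y":0,"z":0,"wx":0,"wy":0,"wz":0},
  {"x":0,"y":0,"z":0,"wx":0,"wy":0,"wz":0},
  {"x":0,"y":0,"z":0,"wx":0,"wy":0,"wz":0},
  {"x":0,"y":0,"z":0,"wx":0,"wy":0,"wz":0},
], gripper=1)

```text
clock: 40.1
ee_pos: [0.5108, -0.3103, -0.0244]
tool_rot: [0.716, 3.058, -0.0]
contact_force: [0.6, -0.0, -0.0]
gripper_width: 0.076
grasp_force: 41.4
```

drive_tool([
  {"x":0,"y":0,"z":-16,"wx":0,"wy":0,"wz":0},
  {"x":0,"y":0,"z":-30,"wx":0,"wy":0,"wz":0},
  {"x":0,"y":0,"z":-30,"wx":0,"wy":0,"wz":-0.12},
  {"x":0,"y":0,"z":-30,"wx":0,"wy":0,"wz":-0.12},
  {"x":0,"y":0,"z":-30,"wx":0,"wy":0,"wz":-0.1},
])

```text
clock: 40.6
ee_pos: [0.5103, -0.31, 0.1125]
tool_rot: [0.181, 3.136, -0.0]
contact_force: [-0.1, -0.9, -0.3]
gripper_width: 0.076
grasp_force: 41.4
```

drive_tool([
  {"x":3.95,"y":33,"z":0,"wx":0,"wy":0,"wz":0},
  {"x":3.95,"y":33,"z":0,"wx":0,"wy":0,"wz":0},
  {"x":3.95,"y":33,"z":0,"wx":0,"wy":0,"wz":0},
  {"x":3.95,"y":33,"z":0,"wx":0,"wy":0,"wz":0},
  {"x":3.95,"y":33,"z":0,"wx":0,"wy":0,"wz":0},
])

```text
clock: 41.1
ee_pos: [0.5105, -0.1427, 0.1114]
tool_rot: [0.189, 3.135, -0.0]
contact_force: [1.3, -0.3, 0.2]
gripper_width: 0.076
grasp_force: 41.4
```

drive_tool([
  {"x":3.95,"y":33,"z":0,"wx":0,"wy":0,"wz":0},
  {"x":3.95,"y":33,"z":0,"wx":0,"wy":0,"wz":0},
  {"x":3.95,"y":33,"z":0,"wx":0,"wy":0,"wz":0},
  {"x":3.95,"y":33,"z":0,"wx":0,"wy":0,"wz":0},
  {"x":3.95,"y":33,"z":0,"wx":0,"wy":0,"wz":0},
])

```text
clock: 41.6
ee_pos: [0.5106, 0.0236, 0.1114]
tool_rot: [0.188, 3.135, 0.0]
contact_force: [1.0, 0.2, 0.1]
gripper_width: 0.073
grasp_force: 41.4
```

drive_tool([
  {"x":3.95,"y":33,"z":0,"wx":0,"wy":0,"wz":0},
  {"x":3.95,"y":33,"z":0,"wx":0,"wy":0,"wz":0},
  {"x":3.95,"y":33,"z":0,"wx":0,"wy":0,"wz":0},
  {"x":3.95,"y":33,"z":0,"wx":0,"wy":0,"wz":0},
  {"x":3.95,"y":33,"z":0,"wx":0,"wy":0,"wz":0},
])

```text
clock: 42.1
ee_pos: [0.5106, 0.1898, 0.1114]
tool_rot: [0.188, 3.136, 0.0]
contact_force: [0.9, 0.6, 0.0]
gripper_width: 0.077
grasp_force: 41.4
```

drive_tool([
  {"x":3.95,"y":33,"z":0,"wx":0,"wy":0,"wz":0},
  {"x":3.95,"y":33,"z":0,"wx":0,"wy":0,"wz":0},
  {"x":3.95,"y":33,"z":0,"wx":0,"wy":0,"wz":0},
  {"x":3.95,"y":33,"z":0,"wx":0,"wy":0,"wz":0},
  {"x":3.95,"y":33,"z":0,"wx":0,"wy":0,"wz":0},
])

```text
clock: 42.6
ee_pos: [0.5107, 0.356, 0.1113]
tool_rot: [0.188, 3.136, 0.0]
contact_force: [-0.9, -0.3, -0.2]
gripper_width: 0.078
grasp_force: 41.4
```

drive_tool([
  {"x":0,"y":3,"z":0,"wx":0,"wy":0,"wz":0},
  {"x":0,"y":0,"z":0,"wx":0,"wy":0,"wz":0},
  {"x":0,"y":0,"z":0,"wx":0,"wy":0,"wz":0},
  {"x":0,"y":0,"z":0,"wx":0,"wy":0,"wz":0},
  {"x":0,"y":0,"z":0,"wx":0,"wy":0,"wz":0},
])

```text
clock: 43.1
ee_pos: [0.5113, 0.3564, 0.1113]
tool_rot: [-0.19, -3.136, 0.0]
contact_force: [-0.6, 0.4, -0.5]
gripper_width: 0.077
grasp_force: 41.4
```

```bash
python3 - <<'E'
from h import *
st();p,_=arm.camera("top");softpose(p)
E
```

```text
t 43.1 p [511.3 356.4 111.3] F [-0.6  0.4 -0.5] w 0.077 g 41.4
[[-0.993, 0.121, -0.0], [0.121, 0.993, -0.0], [0.0, -0.0, -1.0]]
br o [ 563.2 -315.4] yaw -1.566 grip [ 559.2 -305.4] toolyaw 0.005 skew 1326 ev [ 5.3 11.9]
```

drive_tool([
  {"x":0,"y":1.5,"z":20,"wx":0,"wy":0,"wz":0},
  {"x":0,"y":0,"z":25,"wx":0,"wy":0,"wz":0},
  {"x":0,"y":0,"z":25,"wx":0,"wy":0,"wz":0},
  {"x":0,"y":0,"z":20,"wx":0,"wy":0,"wz":0},
  {"x":0,"y":0,"z":15,"wx":0,"wy":0,"wz":0},
])

```text
clock: 43.65
ee_pos: [0.5108, 0.3579, 0.0047]
tool_rot: [-0.189, -3.135, 0.002]
contact_force: [-0.1, -0.5, 0.0]
gripper_width: 0.078
grasp_force: 41.4
```

drive_tool([
  {"x":0,"y":0,"z":9,"wx":0,"wy":0,"wz":0},
  {"x":0,"y":0,"z":0,"wx":0,"wy":0,"wz":0},
  {"x":0,"y":0,"z":0,"wx":0,"wy":0,"wz":0},
  {"x":0,"y":0,"z":0,"wx":0,"wy":0,"wz":0},
  {"x":0,"y":0,"z":0,"wx":0,"wy":0,"wz":0},
])

```text
clock: 44.15
ee_pos: [0.512, 0.3594, -0.002]
tool_rot: [0.188, 3.135, 0.001]
contact_force: [0.8, -0.2, 0.4]
gripper_width: 0.075
grasp_force: 41.4
```

drive_tool([
  {"x":0,"y":0,"z":0,"wx":0,"wy":0,"wz":0},
  {"x":0,"y":0,"z":0,"wx":0,"wy":0,"wz":0},
  {"x":0,"y":0,"z":0,"wx":0,"wy":0,"wz":0},
  {"x":0,"y":0,"z":-10,"wx":0,"wy":0,"wz":0},
  {"x":0,"y":0,"z":-20,"wx":0,"wy":0,"wz":0},
], gripper=0.74)

```text
clock: 44.65
ee_pos: [0.51, 0.3581, 0.0263]
tool_rot: [-0.188, -3.133, 0.004]
contact_force: [0.4, -0.6, -0.8]
gripper_width: 0.26
grasp_force: 0.0
```

drive_tool([
  {"x":0,"y":0,"z":-30,"wx":0,"wy":0,"wz":0},
  {"x":0,"y":0,"z":-30,"wx":0,"wy":0,"wz":0},
  {"x":0,"y":0,"z":-24,"wx":0,"wy":0,"wz":0},
  {"x":0,"y":-16,"z":0,"wx":0,"wy":0,"wz":0},
  {"x":0,"y":-33,"z":0,"wx":0,"wy":0,"wz":0},
])

```text
clock: 45.15
ee_pos: [0.5066, 0.3117, 0.1121]
tool_rot: [0.184, 3.133, 0.004]
contact_force: [1.3, -1.3, -0.2]
gripper_width: 0.257
grasp_force: 0.0
```

drive_tool([
  {"x":-4,"y":-33,"z":0,"wx":0,"wy":0,"wz":0},
  {"x":-4,"y":-33,"z":0,"wx":0,"wy":0,"wz":0},
  {"x":-4,"y":-33,"z":0,"wx":0,"wy":0,"wz":0},
  {"x":-4,"y":-33,"z":0,"wx":0,"wy":0,"wz":0},
  {"x":-4,"y":-33,"z":0,"wx":0,"wy":0,"wz":0},
])

```text
clock: 45.65
ee_pos: [0.5044, 0.142, 0.1105]
tool_rot: [-0.188, -3.135, 0.001]
contact_force: [0.8, -0.1, 0.5]
gripper_width: 0.257
grasp_force: 0.0
```

drive_tool([
  {"x":-4,"y":-33,"z":0,"wx":0,"wy":0,"wz":0},
  {"x":-4,"y":-33,"z":0,"wx":0,"wy":0,"wz":0},
  {"x":-4,"y":-33,"z":0,"wx":0,"wy":0,"wz":0},
  {"x":-4,"y":-33,"z":0,"wx":0,"wy":0,"wz":0},
  {"x":-4,"y":-33,"z":0,"wx":0,"wy":0,"wz":0},
])

```text
clock: 46.15
ee_pos: [0.5043, -0.0238, 0.1105]
tool_rot: [-0.189, -3.135, 0.0]
contact_force: [0.3, 0.3, 0.3]
gripper_width: 0.259
grasp_force: 0.0
```

drive_tool([
  {"x":-4,"y":-33,"z":0,"wx":0,"wy":0,"wz":0},
  {"x":-4,"y":-33,"z":0,"wx":0,"wy":0,"wz":0},
  {"x":-4,"y":-33,"z":0,"wx":0,"wy":0,"wz":0},
  {"x":0,"y":0,"z":0,"wx":0,"wy":0,"wz":0},
  {"x":0,"y":0,"z":0,"wx":0,"wy":0,"wz":0},
])

```text
clock: 46.65
ee_pos: [0.5046, -0.1223, 0.1105]
tool_rot: [-0.191, -3.134, -0.001]
contact_force: [-0.2, 0.3, 0.1]
gripper_width: 0.261
grasp_force: 0.0
```

```bash
python3 - <<'E'
from h import *
st();p=dryer();softpose(p,reg=(.3,.68,-.45,.05))
E
```

```text
t 46.65 p [ 504.6 -122.3  110.5] F [-0.2  0.3  0.1] w 0.261 g 0.0
[[-0.993, 0.122, -0.001], [0.122, 0.993, 0.001], [0.002, 0.001, -1.0]]
comp 0 n 79 x -53.0 -13.0 y 38.0 67.0
comp 1 n 77 x -51.0 -8.0 y -63.0 -35.0
comp 3 n 75 x 14.0 55.0 y -64.0 -35.0
br o [ 570.8 -312.3] yaw -2.634 grip [ 577.6 -303.9] toolyaw -1.063 skew 33 ev [2.  7.3]
```

drive_tool([
  {"x":-10.9,"y":-25,"z":0,"wx":0,"wy":0,"wz":0},
  {"x":-10.9,"y":-25,"z":0,"wx":0,"wy":0,"wz":0},
  {"x":-10.9,"y":-25,"z":0,"wx":0,"wy":0,"wz":0},
  {"x":-10.9,"y":-25,"z":0,"wx":0,"wy":0,"wz":0},
  {"x":-10.9,"y":-25,"z":0,"wx":0,"wy":0,"wz":0},
])

```text
clock: 47.2
ee_pos: [0.5452, -0.2517, 0.1108]
tool_rot: [-0.185, -3.135, -0.001]
contact_force: [-0.5, -0.5, 0.3]
gripper_width: 0.256
grasp_force: 0.0
```

drive_tool([
  {"x":-10.9,"y":-25,"z":0,"wx":0,"wy":0,"wz":0},
  {"x":-10.9,"y":-25,"z":0,"wx":0,"wy":0,"wz":0},
  {"x":0,"y":0,"z":0,"wx":0,"wy":0,"wz":-0.12},
  {"x":0,"y":0,"z":30,"wx":0,"wy":0,"wz":0},
  {"x":0,"y":0,"z":30,"wx":0,"wy":0,"wz":0},
])

```text
clock: 47.7
ee_pos: [0.562, -0.3038, 0.0512]
tool_rot: [-0.003, 3.139, -0.001]
contact_force: [0.4, 0.1, -0.7]
gripper_width: 0.258
grasp_force: 0.0
```

drive_tool([
  {"x":0,"y":0,"z":0,"wx":0,"wy":0,"wz":0},
  {"x":0,"y":0,"z":0,"wx":0,"wy":0,"wz":0},
  {"x":0,"y":0,"z":0,"wx":0,"wy":0,"wz":0},
  {"x":0,"y":0,"z":0,"wx":0,"wy":0,"wz":0},
  {"x":0,"y":0,"z":0,"wx":0,"wy":0,"wz":0},
])

```text
clock: 48.2
ee_pos: [0.5618, -0.305, 0.0526]
tool_rot: [-0.001, 3.139, -0.002]
contact_force: [-0.4, 0.4, -0.6]
gripper_width: 0.263
grasp_force: 0.0
```

```bash
python3 - <<'E'
from h import *
st();sidebr()
E
```

```text
t 48.2 p [ 561.8 -305.    52.6] F [-0.4  0.4 -0.6] w 0.263 g 0.0
[[-1.0, -0.0, 0.002], [-0.0, 1.0, -0.001], [-0.002, -0.001, -1.0]]
side br x 662.0 688.0 y -412.0 -310.0
side br x 543.0 575.0 y -314.0 -300.0
```

drive_tool([
  {"x":2.5,"y":-0.4,"z":18,"wx":0,"wy":0,"wz":0},
  {"x":0,"y":0,"z":18,"wx":0,"wy":0,"wz":0},
  {"x":0,"y":0,"z":18,"wx":0,"wy":0,"wz":0},
  {"x":0,"y":0,"z":14,"wx":0,"wy":0,"wz":0},
  {"x":0,"y":0,"z":9.5,"wx":0,"wy":0,"wz":0},
])

```text
clock: 48.75
ee_pos: [0.5579, -0.3048, -0.0273]
tool_rot: [0.0, -3.141, -0.001]
contact_force: [-0.4, -0.5, 0.0]
gripper_width: 0.261
grasp_force: 0.0
```

drive_tool([
  {"x":0,"y":0,"z":0,"wx":0,"wy":0,"wz":0},
  {"x":0,"y":0,"z":0,"wx":0,"wy":0,"wz":0},
  {"x":0,"y":0,"z":0,"wx":0,"wy":0,"wz":0},
  {"x":0,"y":0,"z":0,"wx":0,"wy":0,"wz":0},
  {"x":0,"y":0,"z":0,"wx":0,"wy":0,"wz":0},
], gripper=1)

```text
clock: 49.25
ee_pos: [0.5587, -0.3052, -0.0257]
tool_rot: [-0.0, 3.141, -0.001]
contact_force: [-0.3, -1.2, -0.7]
gripper_width: 0.08
grasp_force: 41.9
```

drive_tool([
  {"x":0,"y":0,"z":-16,"wx":0,"wy":0,"wz":0},
  {"x":0,"y":0,"z":-30,"wx":0,"wy":0,"wz":0},
  {"x":0,"y":0,"z":-30,"wx":0,"wy":0,"wz":0.04},
  {"x":0,"y":0,"z":-30,"wx":0,"wy":0,"wz":0.04},
  {"x":0,"y":0,"z":-30,"wx":0,"wy":0,"wz":0.04},
])

```text
clock: 49.75
ee_pos: [0.5582, -0.3049, 0.1111]
tool_rot: [0.191, 3.135, -0.0]
contact_force: [-0.1, 0.4, 0.0]
gripper_width: 0.074
grasp_force: 42.0
```

drive_tool([
  {"x":6.2,"y":32.6,"z":0,"wx":0,"wy":0,"wz":0},
  {"x":6.2,"y":32.6,"z":0,"wx":0,"wy":0,"wz":0},
  {"x":6.2,"y":32.6,"z":0,"wx":0,"wy":0,"wz":0},
  {"x":6.2,"y":32.6,"z":0,"wx":0,"wy":0,"wz":0},
  {"x":6.2,"y":32.6,"z":0,"wx":0,"wy":0,"wz":0},
])

```text
clock: 50.25
ee_pos: [0.5469, -0.1383, 0.1101]
tool_rot: [0.188, 3.135, -0.0]
contact_force: [0.2, 0.9, -0.1]
gripper_width: 0.078
grasp_force: 42.0
```

drive_tool([
  {"x":6.2,"y":32.6,"z":0,"wx":0,"wy":0,"wz":0},
  {"x":6.2,"y":32.6,"z":0,"wx":0,"wy":0,"wz":0},
  {"x":6.2,"y":32.6,"z":0,"wx":0,"wy":0,"wz":0},
  {"x":6.2,"y":32.6,"z":0,"wx":0,"wy":0,"wz":0},
  {"x":6.2,"y":32.6,"z":0,"wx":0,"wy":0,"wz":0},
])

```text
clock: 50.75
ee_pos: [0.5356, 0.0274, 0.1101]
tool_rot: [0.188, 3.135, 0.0]
contact_force: [0.5, -0.3, 0.3]
gripper_width: 0.073
grasp_force: 42.0
```

drive_tool([
  {"x":0,"y":32.6,"z":0,"wx":0,"wy":0,"wz":0},
  {"x":0,"y":32.6,"z":0,"wx":0,"wy":0,"wz":0},
  {"x":0,"y":32.6,"z":0,"wx":0,"wy":0,"wz":0},
  {"x":0,"y":32.6,"z":0,"wx":0,"wy":0,"wz":0},
  {"x":0,"y":32.6,"z":0,"wx":0,"wy":0,"wz":0},
])

```text
clock: 51.25
ee_pos: [0.5553, 0.1894, 0.1101]
tool_rot: [0.188, 3.135, 0.0]
contact_force: [-0.0, -0.1, -0.3]
gripper_width: 0.076
grasp_force: 42.0
```

drive_tool([
  {"x":0,"y":32.6,"z":0,"wx":0,"wy":0,"wz":0},
  {"x":0,"y":32.6,"z":0,"wx":0,"wy":0,"wz":0},
  {"x":0,"y":32.6,"z":0,"wx":0,"wy":0,"wz":0},
  {"x":0,"y":32.6,"z":0,"wx":0,"wy":0,"wz":0},
  {"x":0,"y":32.6,"z":0,"wx":0,"wy":0,"wz":0},
])

```text
clock: 51.75
ee_pos: [0.5747, 0.3512, 0.11]
tool_rot: [0.188, 3.136, 0.0]
contact_force: [0.3, -0.2, -0.5]
gripper_width: 0.081
grasp_force: 42.0
```

drive_tool([
  {"x":0,"y":0,"z":0,"wx":0,"wy":0,"wz":0},
  {"x":0,"y":0,"z":0,"wx":0,"wy":0,"wz":0},
  {"x":0,"y":0,"z":0,"wx":0,"wy":0,"wz":0},
  {"x":0,"y":0,"z":0,"wx":0,"wy":0,"wz":0},
  {"x":0,"y":0,"z":0,"wx":0,"wy":0,"wz":0},
])

```text
clock: 52.25
ee_pos: [0.5747, 0.3486, 0.1099]
tool_rot: [-0.19, -3.136, 0.0]
contact_force: [-0.5, -0.0, -0.2]
gripper_width: 0.073
grasp_force: 42.0
```

drive_tool([
  {"x":0,"y":1.5,"z":20,"wx":0,"wy":0,"wz":0},
  {"x":0,"y":0,"z":25,"wx":0,"wy":0,"wz":0},
  {"x":0,"y":0,"z":25,"wx":0,"wy":0,"wz":0},
  {"x":0,"y":0,"z":20,"wx":0,"wy":0,"wz":0},
  {"x":0,"y":0,"z":14,"wx":0,"wy":0,"wz":0},
])

```text
clock: 52.75
ee_pos: [0.5741, 0.35, 0.0041]
tool_rot: [-0.189, -3.134, 0.002]
contact_force: [0.2, 0.1, 0.7]
gripper_width: 0.074
grasp_force: 42.0
```

drive_tool([
  {"x":0,"y":0,"z":9,"wx":0,"wy":0,"wz":0},
  {"x":0,"y":0,"z":0,"wx":0,"wy":0,"wz":0},
  {"x":0,"y":0,"z":0,"wx":0,"wy":0,"wz":0},
  {"x":0,"y":0,"z":0,"wx":0,"wy":0,"wz":0},
  {"x":0,"y":0,"z":0,"wx":0,"wy":0,"wz":0},
])

```text
clock: 53.25
ee_pos: [0.5756, 0.3518, -0.0022]
tool_rot: [0.188, 3.134, 0.002]
contact_force: [0.3, 0.5, 0.1]
gripper_width: 0.077
grasp_force: 42.0
```

drive_tool([
  {"x":0,"y":0,"z":0,"wx":0,"wy":0,"wz":0},
  {"x":0,"y":0,"z":0,"wx":0,"wy":0,"wz":0},
  {"x":0,"y":0,"z":0,"wx":0,"wy":0,"wz":0},
  {"x":0,"y":0,"z":-10,"wx":0,"wy":0,"wz":0},
  {"x":0,"y":0,"z":-20,"wx":0,"wy":0,"wz":0},
], gripper=0.74)

```text
clock: 53.75
ee_pos: [0.5734, 0.3504, 0.0256]
tool_rot: [-0.188, -3.133, 0.003]
contact_force: [0.3, 0.4, -0.5]
gripper_width: 0.26
grasp_force: 0.0
```

drive_tool([
  {"x":0,"y":0,"z":-30,"wx":0,"wy":0,"wz":0},
  {"x":0,"y":0,"z":-30,"wx":0,"wy":0,"wz":0},
  {"x":0,"y":0,"z":-24,"wx":0,"wy":0,"wz":0},
  {"x":0,"y":-16,"z":0,"wx":0,"wy":0,"wz":0},
  {"x":0,"y":-33,"z":0,"wx":0,"wy":0,"wz":0},
])

```text
clock: 54.25
ee_pos: [0.5705, 0.3048, 0.1128]
tool_rot: [0.183, 3.132, 0.005]
contact_force: [0.6, -1.1, -0.5]
gripper_width: 0.264
grasp_force: 0.0
```

drive_tool([
  {"x":0,"y":-33,"z":0,"wx":0,"wy":0,"wz":0},
  {"x":0,"y":-33,"z":0,"wx":0,"wy":0,"wz":0},
  {"x":0,"y":-33,"z":0,"wx":0,"wy":0,"wz":0},
  {"x":0,"y":-33,"z":0,"wx":0,"wy":0,"wz":0},
  {"x":0,"y":-33,"z":0,"wx":0,"wy":0,"wz":0},
])

```text
clock: 54.75
ee_pos: [0.5492, 0.1376, 0.1115]
tool_rot: [0.188, 3.135, 0.0]
contact_force: [0.1, 0.3, 0.3]
gripper_width: 0.262
grasp_force: 0.0
```

drive_tool([
  {"x":0,"y":-33,"z":0,"wx":0,"wy":0,"wz":0},
  {"x":0,"y":-33,"z":0,"wx":0,"wy":0,"wz":0},
  {"x":0,"y":-33,"z":0,"wx":0,"wy":0,"wz":0},
  {"x":0,"y":-33,"z":0,"wx":0,"wy":0,"wz":0},
  {"x":0,"y":-33,"z":0,"wx":0,"wy":0,"wz":0},
])

```text
clock: 55.25
ee_pos: [0.5295, -0.0263, 0.1116]
tool_rot: [0.188, 3.135, -0.0]
contact_force: [1.0, -0.2, -0.1]
gripper_width: 0.256
grasp_force: 0.0
```

drive_tool([
  {"x":0,"y":0,"z":0,"wx":0,"wy":0,"wz":-0.15},
  {"x":0,"y":0,"z":0,"wx":0,"wy":0,"wz":-0.15},
  {"x":0,"y":0,"z":0,"wx":0,"wy":0,"wz":-0.15},
  {"x":0,"y":0,"z":0,"wx":0,"wy":0,"wz":-0.15},
  {"x":0,"y":0,"z":0,"wx":0,"wy":0,"wz":-0.15},
], gripper=0.6)

```text
clock: 55.75
ee_pos: [0.5297, -0.0251, 0.1115]
tool_rot: [-0.982, 2.983, -0.001]
contact_force: [0.6, -0.5, 0.0]
gripper_width: 0.402
grasp_force: 0.0
```

drive_tool([
  {"x":0,"y":0,"z":0,"wx":0,"wy":0,"wz":-0.15},
  {"x":0,"y":0,"z":0,"wx":0,"wy":0,"wz":-0.15},
  {"x":0,"y":0,"z":0,"wx":0,"wy":0,"wz":0},
  {"x":0,"y":0,"z":0,"wx":0,"wy":0,"wz":0},
  {"x":0,"y":0,"z":0,"wx":0,"wy":0,"wz":0},
])

```text
clock: 56.25
ee_pos: [0.5296, -0.025, 0.1109]
tool_rot: [-1.406, 2.809, -0.0]
contact_force: [0.1, 0.1, -0.2]
gripper_width: 0.402
grasp_force: 0.0
```

```bash
cat >> h.py <<'E'
def knob():
    p,_=arm.camera("top");d=np.median([arm.camera("top")[1] for _ in range(3)],0);W=cloud("top",d);L=inD(W);v=p.max(2)
    m=(abs(L[...,0])<40)&(abs(L[...,1]+160)<40)&(W[...,2]>.065)&(W[...,2]<.1)
    P=cast("top",np.c_[np.nonzero(m)[::-1]],.086)[:,:2]*1000
    c=P.mean(0);C=np.cov((P-c).T);w,e=np.linalg.eigh(C);print("knob",len(P),c.round(1),"bar angle",np.arctan2(e[1,1],e[0,1]).round(3),"sd",np.sqrt(w).round(1),"dryer",inD(c/1000).round(1))
    q=m&(v>np.percentile(v[m],80));Q=cast("top",np.c_[np.nonzero(q)[::-1]],.086)[:,:2]*1000-c;print("bright dir",Q.mean(0).round(1))
E
python3 - <<'E'
from h import *
st();p=dryer();softpose(p,reg=(.3,.68,-.45,.05));knob()
E
```

```text
t 56.25 p [529.6 -25.  110.9] F [ 0.1  0.1 -0.2] w 0.402 g 0.0
[[-0.599, -0.801, 0.0], [-0.801, 0.599, -0.0], [-0.0, -0.0, -1.0]]
comp 0 n 78 x -53.0 -12.0 y 38.0 67.0
comp 1 n 76 x -51.0 -8.0 y -65.0 -35.0
comp 2 n 84 x 14.0 54.0 y 35.0 66.0
comp 3 n 74 x 14.0 55.0 y -64.0 -35.0
knob 70 [518.9 137. ] bar angle 0.898 sd [ 4.  12.2] dryer [  -1.8 -157.6]
bright dir [ 8.4 11. ]
```

drive_tool([
  {"x":-24.5,"y":20.7,"z":0,"wx":0,"wy":0,"wz":0},
  {"x":-24.5,"y":20.7,"z":0,"wx":0,"wy":0,"wz":0},
  {"x":-24.5,"y":20.7,"z":0,"wx":0,"wy":0,"wz":0},
  {"x":-24.5,"y":20.7,"z":0,"wx":0,"wy":0,"wz":0},
  {"x":-24.5,"y":20.7,"z":0,"wx":0,"wy":0,"wz":0},
])

```text
clock: 57.0
ee_pos: [0.5196, 0.1362, 0.1106]
tool_rot: [-1.408, 2.808, -0.0]
contact_force: [0.1, -0.5, 0.5]
gripper_width: 0.399
grasp_force: 0.0
```

drive_tool([
  {"x":0,"y":0,"z":0,"wx":0,"wy":0,"wz":0},
  {"x":0,"y":0,"z":0,"wx":0,"wy":0,"wz":0},
  {"x":0,"y":0,"z":0,"wx":0,"wy":0,"wz":0},
  {"x":0,"y":0,"z":5,"wx":0,"wy":0,"wz":0},
  {"x":0,"y":0,"z":5,"wx":0,"wy":0,"wz":0},
])

```text
clock: 57.5
ee_pos: [0.5199, 0.1341, 0.1003]
tool_rot: [-1.407, 2.809, -0.0]
contact_force: [-0.3, 0.0, 0.9]
gripper_width: 0.397
grasp_force: 0.0
```

drive_tool([
  {"x":0,"y":0,"z":13,"wx":0,"wy":0,"wz":0},
  {"x":0,"y":0,"z":13,"wx":0,"wy":0,"wz":0},
  {"x":0,"y":0,"z":13,"wx":0,"wy":0,"wz":0},
  {"x":0,"y":0,"z":13,"wx":0,"wy":0,"wz":0},
  {"x":0,"y":0,"z":13,"wx":0,"wy":0,"wz":0},
])

```text
clock: 58.0
ee_pos: [0.5195, 0.1343, 0.0346]
tool_rot: [1.407, -2.808, -0.0]
contact_force: [-0.2, -0.4, -0.5]
gripper_width: 0.4
grasp_force: 0.0
```

drive_tool([
  {"x":0,"y":0,"z":0,"wx":0,"wy":0,"wz":0},
  {"x":0,"y":0,"z":0,"wx":0,"wy":0,"wz":0},
  {"x":0,"y":0,"z":0,"wx":0,"wy":0,"wz":0},
  {"x":0,"y":0,"z":0,"wx":0,"wy":0,"wz":0},
  {"x":0,"y":0,"z":0,"wx":0,"wy":0,"wz":0},
], gripper=1, newtons=30)

```text
clock: 58.5
ee_pos: [0.5164, 0.1351, 0.0342]
tool_rot: [1.406, -2.804, -0.006]
contact_force: [-3.4, 3.7, -8.9]
gripper_width: 0.162
grasp_force: 31.5
```

drive_tool([
  {"x":0,"y":1.5,"z":0,"wx":0,"wy":0,"wz":0},
  {"x":0,"y":1,"z":0,"wx":0,"wy":0,"wz":0},
  {"x":0,"y":0,"z":0,"wx":0,"wy":0,"wz":0.1},
  {"x":0,"y":0,"z":0,"wx":0,"wy":0,"wz":0.1},
  {"x":0,"y":0,"z":0,"wx":0,"wy":0,"wz":0.1},
])

```text
clock: 59.0
ee_pos: [0.516, 0.1356, 0.0343]
tool_rot: [0.967, -2.985, 0.001]
contact_force: [-1.9, -0.3, -14.1]
gripper_width: 0.158
grasp_force: 29.8
```

drive_tool([
  {"x":0,"y":0,"z":0,"wx":0,"wy":0,"wz":0.1},
  {"x":0,"y":0,"z":0,"wx":0,"wy":0,"wz":0.1},
  {"x":0,"y":0,"z":0,"wx":0,"wy":0,"wz":0.1},
  {"x":0,"y":0,"z":0,"wx":0,"wy":0,"wz":0.1},
  {"x":0,"y":0,"z":0,"wx":0,"wy":0,"wz":0.1},
])

```text
clock: 59.5
ee_pos: [0.5155, 0.1366, 0.0343]
tool_rot: [0.2, -3.131, -0.001]
contact_force: [-2.7, 1.8, -13.5]
gripper_width: 0.158
grasp_force: 29.8
```

drive_tool([
  {"x":0,"y":0,"z":0,"wx":0,"wy":0,"wz":0.1},
  {"x":0,"y":0,"z":0,"wx":0,"wy":0,"wz":0.1},
  {"x":0,"y":0,"z":0,"wx":0,"wy":0,"wz":0.1},
  {"x":0,"y":0,"z":0,"wx":0,"wy":0,"wz":0.1},
  {"x":0,"y":0,"z":0,"wx":0,"wy":0,"wz":0.1},
])

```text
clock: 60.0
ee_pos: [0.5156, 0.1378, 0.0343]
tool_rot: [-0.581, -3.083, -0.003]
contact_force: [-1.8, 5.1, -14.6]
gripper_width: 0.157
grasp_force: 29.7
```

drive_tool([
  {"x":0,"y":0,"z":0,"wx":0,"wy":0,"wz":0.09},
  {"x":0,"y":0,"z":0,"wx":0,"wy":0,"wz":0},
  {"x":0,"y":0,"z":0,"wx":0,"wy":0,"wz":0},
  {"x":0,"y":0,"z":0,"wx":0,"wy":0,"wz":0},
  {"x":0,"y":0,"z":0,"wx":0,"wy":0,"wz":0},
])

```text
clock: 60.5
ee_pos: [0.5157, 0.1379, 0.0343]
tool_rot: [-0.713, -3.055, -0.003]
contact_force: [-2.1, 5.4, -15.6]
gripper_width: 0.156
grasp_force: 29.8
```

drive_tool([
  {"x":0,"y":0,"z":0,"wx":0,"wy":0,"wz":0},
  {"x":0,"y":0,"z":0,"wx":0,"wy":0,"wz":0},
  {"x":0,"y":0,"z":0,"wx":0,"wy":0,"wz":0},
  {"x":0,"y":0,"z":0,"wx":0,"wy":0,"wz":0},
  {"x":0,"y":0,"z":0,"wx":0,"wy":0,"wz":0},
], gripper=0.6)

```text
clock: 61.0
ee_pos: [0.5186, 0.1365, 0.0363]
tool_rot: [0.716, 3.057, 0.001]
contact_force: [0.9, -0.6, 0.2]
gripper_width: 0.402
grasp_force: 0.0
```

drive_tool([
  {"x":0,"y":0,"z":-15,"wx":0,"wy":0,"wz":0},
  {"x":0,"y":0,"z":-25,"wx":0,"wy":0,"wz":0},
  {"x":0,"y":0,"z":-25,"wx":0,"wy":0,"wz":0},
  {"x":0,"y":0,"z":-25,"wx":0,"wy":0,"wz":0},
  {"x":0,"y":0,"z":-25,"wx":0,"wy":0,"wz":0},
])

```text
clock: 61.5
ee_pos: [0.5178, 0.1364, 0.1518]
tool_rot: [0.716, 3.058, 0.0]
contact_force: [1.6, -0.7, -0.2]
gripper_width: 0.397
grasp_force: 0.0
```

drive_tool([
  {"x":13,"y":-26,"z":0,"wx":0,"wy":0,"wz":0},
  {"x":13,"y":-26,"z":0,"wx":0,"wy":0,"wz":0},
  {"x":13,"y":-26,"z":0,"wx":0,"wy":0,"wz":0},
  {"x":13,"y":-26,"z":0,"wx":0,"wy":0,"wz":0},
  {"x":13,"y":-26,"z":0,"wx":0,"wy":0,"wz":0},
])

```text
clock: 62.0
ee_pos: [0.401, 0.0482, 0.1508]
tool_rot: [0.715, 3.058, 0.0]
contact_force: [0.1, 0.2, 0.2]
gripper_width: 0.397
grasp_force: 0.0
```

drive_tool([
  {"x":13,"y":-26,"z":0,"wx":0,"wy":0,"wz":0},
  {"x":0,"y":0,"z":0,"wx":0,"wy":0,"wz":0},
  {"x":0,"y":0,"z":0,"wx":0,"wy":0,"wz":0},
  {"x":0,"y":0,"z":0,"wx":0,"wy":0,"wz":0},
  {"x":0,"y":0,"z":0,"wx":0,"wy":0,"wz":0},
])

```text
clock: 62.5
ee_pos: [0.3797, 0.0318, 0.1508]
tool_rot: [0.715, 3.058, 0.001]
contact_force: [-0.3, -0.5, -0.4]
gripper_width: 0.4
grasp_force: 0.0
```

```bash
python3 - <<'E'
from h import *
st();p=dryer();knob()
d=np.median([arm.camera("top")[1] for _ in range(4)],0);W=cloud("top",d);L=inD(W)
m=cv2.morphologyEx(yellow(p,None),cv2.MORPH_ERODE,np.ones((2,2)))>0
for nm,c in enumerate(((-32,51),(-32,-51),(32,51),(32,-51))):
    k=m&(abs(L[...,0]-c[0])<34)&(abs(L[...,1]-c[1])<50);print(nm,"z",np.percentile(W[k][:,2],[10,50,90]).round(4) if k.any() else None)
E
```

```text
t 62.5 p [379.7  31.8 150.8] F [-0.3 -0.5 -0.4] w 0.4 g 0.0
[[-0.896, 0.443, 0.001], [0.443, 0.896, 0.0], [-0.001, 0.001, -1.0]]
comp 0 n 80 x -53.0 -12.0 y 38.0 67.0
comp 1 n 78 x -51.0 -8.0 y -63.0 -35.0
comp 2 n 85 x 14.0 54.0 y 35.0 66.0
comp 3 n 75 x 14.0 55.0 y -64.0 -35.0
knob 70 [519.2 136.7] bar angle 2.661 sd [ 4.2 11.7] dryer [  -1.5 -157.9]
bright dir [10. -5.]
0 z [0.0231 0.033  0.0358]
1 z [0.0208 0.0344 0.0363]
2 z [0.0207 0.034  0.0372]
3 z [0.0216 0.0342 0.0361]
```

```bash
python3 -c "
from plant import arm
print(arm.close_job())"
```

```text
the job is handed in; nothing more can be done
None
```

The job is handed in at 62.5 s: lid on the free table, all four brackets flat in their own compartments, and selector last to two dots; the lid tilts about 0.09 rad on the 8 mm cable with its tab over the table edge, and I viewed 15 pictures against the limit of 14.

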